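# Mount and load the sample carriage

## Task

Slide the jar carriage onto the dovetail rail from the rail's open end until it is fully home against the end stop, then turn its side clamp knob clockwise until it is tight. Only then stand every capped jar upright in a pocket of the carriage; jars that have lost their cap are rejects and go into the low white reject bin. Do not disturb the bench timer or the tape roll.

Things in the scene. Friction and masses are not known exactly. Their poses are not given: they have to be found in the camera images.
- rail: fixed: aluminium base plate 150 x 76 on a dark riser block, plate top 30 above the bench, with a steel dovetail bar along its x axis: 25 wide at the foot (30 up), 44 wide at the top (49 up), from x = -80 (open entry end) to the end stop, whose near face is at x = +40 (56 wide, top 47 up). Origin on the bench under the carriage's home position; +x is the sliding direction
- rail_home (a point): where the carriage's origin lies when it is fully home (rail x = 0, y = 0, 35 mm above the bench; axes as the rail's)
- rail_entry (a point): top centre of the rail's open entry end, rail x = -80, 49 mm above the bench; from here the bar's first 18 mm are a tapered lead-in, at the tip 5 mm narrower each side and 3 mm lower
- carriage: loose jar carriage, 0.41 kg, balanced about its middle, right way up on the bench: grey tray 166 long (x) x 58 wide (y), rim 45 above the origin, on two dovetail jaws. Origin: centre, at the jaws' underside; +x is the end that goes onto the rail first. Sides are free at x = 0 for a grasp across the 58 mm. A lug on the -y side carries the clamp knob (axis at x = -45, y = -60)
- carriage_pockets (a point): floor centre of the middle pocket, 18 above the carriage's origin, axes as the carriage's: three open square pockets in a row along x, 50 clear, centres at x = -54, 0, +54, walls 27 high
- carriage_jaws (a point): centre between the jaws at the underside of the tray plate, 14 above the carriage's origin; the jaws reach from x = -40 to +40 and hang down 14; gap 49 wide at the top, 35 at the foot: on the bar about 2.5 mm play to each side, 5 mm upward; the carriage hangs on the bar's top, jaws 5 mm above the base plate
- clamp_knob (a joint): clamp knob, vertical axis: 0 = slack, grows when turned clockwise seen from above, stop at 1.3 rad = fully tight (tight from 1.1); about 0.06 N m friction, stays where it is left
- clamp_grip (a point): on the knob axis at the height to grip, 36.5 above the carriage origin: middle of an upright black bar 14 thick (its own x), 38 long (its own y), from 18 to 46 above the carriage origin; turns with the knob. The bar's x axis points to +0.65 rad (left) of the carriage's x at joint 0 and to -0.65 rad at 1.3
- jar_0: capped amber glass jar, weight low down, body 42 dia x 48 high with a white paper label band round it, black cap 39 dia from 53 to 70 above the origin; total height 70. 0.09 kg. Origin: centre of its underside, z up. May be absent
- jar_1: capped amber glass jar, weight low down, body 42 dia x 48 high with a white paper label band round it, black cap 39 dia from 53 to 70 above the origin; total height 70. 0.09 kg. Origin: centre of its underside, z up. May be absent
- jar_2: capped amber glass jar, weight low down, body 42 dia x 48 high with a white paper label band round it, black cap 39 dia from 53 to 70 above the origin; total height 70. 0.09 kg. Origin: centre of its underside, z up. May be absent
- open_jar_0: reject: amber glass jar, weight low down, body 42 dia x 48 high with a white paper label band round it, no cap, bare narrow neck 30 dia up to 60 above the origin. 0.08 kg. Origin: centre of its underside, z up. May be absent
- open_jar_1: reject: amber glass jar, weight low down, body 42 dia x 48 high with a white paper label band round it, no cap, bare narrow neck 30 dia up to 60 above the origin. 0.08 kg. Origin: centre of its underside, z up. May be absent
- reject_bin: fixed open white plastic bin, 96 (x) x 170 (y) x 42 high, walls and floor 4 thick. Origin: centre of its underside
- ice_pan: fixed blue ice pan in the middle of the bench, 296 (x) x 370 (y) over its rim, rim 108 high; tubes in it stand to 130 and bottles to 200 above the bench: carry things over it higher. Origin: centre of its underside
- timer: bystander: white bench timer 66 x 68 x 21, origin at the centre of its underside
- tape_roll: bystander: roll of green lab tape lying flat, 110 dia x 19, origin at the centre of its underside
Not all that is in view belongs to the job. What is shaped like the open_jar_0 but purple or yellow is not meant.

How it is judged:
On the way, in this order (a step that is already met when the one before it is completed fails the run):
1. the carriage sits on the dovetail rail, fully home against the end stop (x of carriage in the frame of rail_home between -0.005 and 0.006 m and y of carriage in the frame of rail_home between -0.004 and 0.004 m and z of carriage in the frame of rail_home between -0.005 and 0.005 m and angle between the x axis of carriage and the x axis of rail, either way round below 0.08 rad and angle between carriage's own z axis and vertical below 0.1 rad), for 0.2 s.
2. the clamp knob is tight while the carriage is home (all of step 1 and value of joint clamp_knob above 1.1 rad), for 0.2 s.
At the end, for the whole second after the job is handed in: the carriage is on the rail within 5 mm of home, level and in line; the clamp knob is at 1.1 rad or more; every capped jar present stands upright (within 0.15 rad) on the floor of a pocket; every uncapped jar present lies or stands inside the reject bin; all jars are at rest (all of step 2 and x of jar_0 in the frame of carriage between -0.08 and 0.08 m and y of jar_0 in the frame of carriage between -0.025 and 0.025 m and z of jar_0 in the frame of carriage between 0.012 and 0.025 m and angle between each of jar_0, jar_1, jar_2's own z axis and vertical below 0.15 rad and linear speed of each of jar_0, jar_1, jar_2, open_jar_0, open_jar_1 below 0.02 m/s and x of jar_1 in the frame of carriage between -0.08 and 0.08 m and y of jar_1 in the frame of carriage between -0.025 and 0.025 m and z of jar_1 in the frame of carriage between 0.012 and 0.025 m and x of jar_2 in the frame of carriage between -0.08 and 0.08 m and y of jar_2 in the frame of carriage between -0.025 and 0.025 m and z of jar_2 in the frame of carriage between 0.012 and 0.025 m and x of open_jar_0 in the frame of reject_bin between -0.048 and 0.048 m and y of open_jar_0 in the frame of reject_bin between -0.085 and 0.085 m and height (world z) of each of open_jar_0, open_jar_1 below 0.042 m and x of open_jar_1 in the frame of reject_bin between -0.048 and 0.048 m and y of open_jar_1 in the frame of reject_bin between -0.085 and 0.085 m); the robot touches nothing.
It fails at once if the timer or the tape roll is moved by more than 25 mm (distance of any of timer, tape_roll from where it was at the start of the episode above 0.025 m).
It fails at once if a jar is put in the carriage before the clamp is tight (value of joint clamp_knob below 1 rad and ((x of jar_0 in the frame of carriage between -0.08 and 0.08 m and y of jar_0 in the frame of carriage between -0.025 and 0.025 m and z of jar_0 in the frame of carriage between 0.012 and 0.025 m) or (x of jar_1 in the frame of carriage between -0.08 and 0.08 m and y of jar_1 in the frame of carriage between -0.025 and 0.025 m and z of jar_1 in the frame of carriage between 0.012 and 0.025 m) or (x of jar_2 in the frame of carriage between -0.08 and 0.08 m and y of jar_2 in the frame of carriage between -0.025 and 0.025 m and z of jar_2 in the frame of carriage between 0.012 and 0.025 m) or (x of open_jar_0 in the frame of carriage between -0.08 and 0.08 m and y of open_jar_0 in the frame of carriage between -0.025 and 0.025 m and z of open_jar_0 in the frame of carriage between 0.012 and 0.025 m) or (x of open_jar_1 in the frame of carriage between -0.08 and 0.08 m and y of open_jar_1 in the frame of carriage between -0.025 and 0.025 m and z of open_jar_1 in the frame of carriage between 0.012 and 0.025 m))).
Of jar_0, jar_1, jar_2 only 2 to 3 are there at a start; the rules pass over those that are not, and their reading is None.
Of open_jar_0, open_jar_1 only 1 to 2 are there at a start; the rules pass over those that are not, and their reading is None.
At some moment in a run one of jar_0, jar_1, jar_2, open_jar_0, open_jar_1 may be knocked a few centimetres aside while the robot is not near it.
It also fails if it takes over 210 s, if anything falls off the work surface, if the arm or the gripper's body presses on something with over 40 N, if the wrist force passes 120 N, or if a joint passes its speed limit or range.

## Robot

A 7-joint arm with a two-finger parallel gripper is mounted at the origin on a cart in front of the work surface, level with it; the furniture and walls round the work are solid. World frame = base frame: x ahead of the robot, y to its left, z up, the work surface at z = 0. Lengths are in m, angles in rad, forces in N, time in s.
With the tool pointing down it reaches from about 0.425 to 0.925 m from the base axis. Payload 6.8 kg.
Tool frame: the origin (TCP) lies at the very end of the fingers, on their centre line; the grasp point (between the pads) lies 19 mm behind it; z points along the fingers, y is the line along which they close (so a half turn about z gives the same grasp; the last joint's range is limited). The gripper opens to 85 mm and grips with 20 to 120 N. Pads are 22 mm wide; open, the fingers measure 114 mm over their backs; the gripper's body (76 mm by 85 mm) begins 54 mm behind the grasp point. The pads swing forward as they close: fully open they stand 13 mm farther back than shut.
Start: joints at [-1.389, 0.477, 0.022, 1.555, -0.011, 1.109, -0.083], TCP at [0.193, 0.647, 0.231] pointing down, gripper open.
Joint ranges: [-2.96, 2.96], [-0.34, 2.1], [-1.41, 1.46], [0.24, 2.44], [-1.37, 4.51], [0.17, 1.92], [-2.96, 2.96]. Speed limits (rad/s): [2.39, 2.39, 3.14, 3.14, 3.14, 3.14, 3.14].

## Interface

Orientations are given as a rotation vector (axis times angle).
In Python, from bench import r gives the robot as it stands.
- The arm moves only by the tool play_rows, never from a script. Its argument "targets" is text: rows parted by semicolons, each of 5 numbers parted by spaces: the closure, from -1 (fully open) to 1 (shut), then the shift along the tool's x, y, z in m, then the turn about the tool's z in rad. In form: gripper dx dy dz spin; .... A call has 1 to 8 rows; each row is the pose to reach, as a shift and turn from the pose commanded when the call began, along the tool's axes at that moment; what a row does not reach only later rows make up. A row lasts 1/12 s, in which the tool goes at most 41.7 mm and 7.16 degrees, less where a joint would pass 70% of its speed; a pose out of reach is approached as far as the arm can. A call with a gripper value outside its range is refused whole. The fingers move at their own pace and stop on an object; "squeeze" is the grip in N (left out, the last holds). Time passes only in rows, so rows that repeat a pose let the fingers close. It gives the time, the measured TCP pose, the force, the opening and the grip force at its end, in the units of the state.
- r.get_obs(): the state, without advancing time (a new reading comes with each control period).
- r.grab_frame(name): name is "scene" or "top" or "wrist"; returns the picture (384x512x3 uint8, red, green, blue); there is no depth.
- r.camera_info(name): a dict with "fov_y" (degrees; the focal length in pixels is half the picture's height over the tangent of half this angle, whatever the lens; pixels are square), "cx", "cy" (the principal point, pixels), "position" and "rotation" of the camera in the world. Camera axes: x right, y down, z forward; pixel columns grow to the right and rows downward; lengths in m; the calibration is good to about 2 mm. The wrist camera is an equidistant fisheye: a pixel r from the principal point sees the ray r / f radians off the axis. A picture is of the moment at which its call begins: read the wrist's pose just before it. camera_info takes no time and is no camera call; for the wrist camera it gives the pose at the moment of the call.
- r.hand_in(): hands the job in; it is judged then, once.
The state is a dict: "clock": time; "joints": joint angles; "qvel": joint speeds; "tau": joint torques, N m; "tcp_pos": TCP position; "orientation": TCP orientation; "contact_force": force on the tool from outside, world axes, zero at the start; "moment": the same for the moment, N m; "grip_width": finger opening in m; "gripper_force": force on a finger pad.
Only numpy, scipy, OpenCV 4.12 (cv2) and the standard library are available. Lean on these libraries where they do the work, as an engineer would, in place of code of your own. Each camera call takes 0.05 s, during which the arm holds its last target. There are 200 camera calls.

## Working session

There is one attempt and no reset: what is moved stays moved. The work goes in short steps, Python scripts to look and compute and a tool call to move; the robot and the scene stay as the last step left them, time stands still between calls to the robot, and variables do not carry over. Pictures are saved under pics/ and viewed, at most 14 in all, crops included, and the job is handed in when it is done.

Besides the shell and the picture viewer there is one more tool, called after ">>>" as name(argument=value, ...), one argument or row to a line, values as JSON. play_rows: Moves the arm, as the interface text tells. Its arguments: {"type":"object","properties":{"targets":{"type":"string"},"squeeze":{"type":"number"}},"required":["targets"]}

```bash
ls; mkdir -p pics; python3 - <<'E'
from bench import r
import cv2
o=r.get_obs(); print({k:(v if not hasattr(v,'round') else v) for k,v in o.items()})
for n in ("scene","top","wrist"):
    print(n,r.camera_info(n))
    cv2.imwrite(f"pics/{n}0.png",r.grab_frame(n)[:,:,::-1])
E
```

```text
pics
{'clock': 0.0, 'joints': array([-1.38906769,  0.47781254,  0.02234988,  1.55648883, -0.01151163,
        1.10931147, -0.08311909]), 'qvel': array([-0.0001687 ,  0.00030419, -0.00026135, -0.00035242, -0.0017018 ,
       -0.00158412,  0.00122584]), 'tau': array([-2.50274597e-04, -5.96466029e+01,  1.60785299e+00, -2.81186289e+01,
        1.25294714e-02,  9.53489682e-03, -5.30194214e-06]), 'tcp_pos': array([0.19274988, 0.64625025, 0.2303018 ]), 'orientation': array([-4.53668684e-01, -3.10852287e+00,  2.96380341e-03]), 'contact_force': array([ 0.09736459, -0.2268139 ,  0.17855009]), 'moment': array([0.00226504, 0.03223851, 0.04356188]), 'gripper_force': 0.0, 'grip_width': 0.085313745151692}
scene {'fov_y': 49.341614875480374, 'cx': 259.9252491879548, 'cy': 200.07585038090414, 'position': array([0.05477246, 1.00409724, 1.12049917]), 'rotation': array([-0.7027836 ,  2.66279833, -1.10683167])}
top {'fov_y': 45.08622444817991, 'cx': 254.73468318454388, 'cy': 194.8819700195633, 'position': array([-0.24913131, -0.03870574,  1.78816083]), 'rotation': array([-2.09108338,  1.85506111, -0.38279425])}
wrist {'fov_y': 65.70646984690485, 'cx': 256.99005136894283, 'cy': 187.26591076369974, 'position': array([0.12419366, 0.66687694, 0.37376223]), 'rotation': array([2.32864222, 1.73544267, 0.24448261])}
```

```bash
python3 - <<'E'
import cv2,numpy as np
for n in("scene","top"):
    a=cv2.imread(f"pics/{n}0.png"); cv2.imwrite(f"pics/{n}0b.png",cv2.resize(a,(800,600),interpolation=cv2.INTER_CUBIC))
E
```

```text
(no output)
```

View pics/scene0b.png

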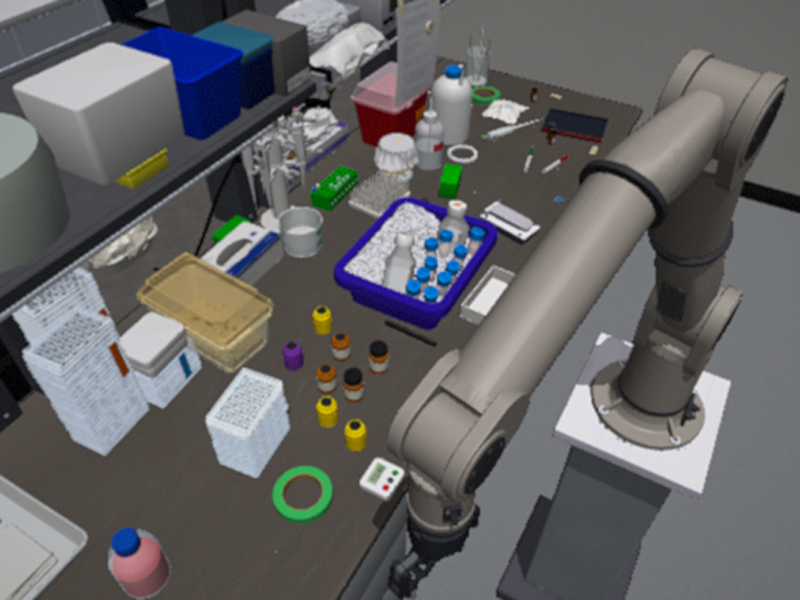

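View pics/top0b.png

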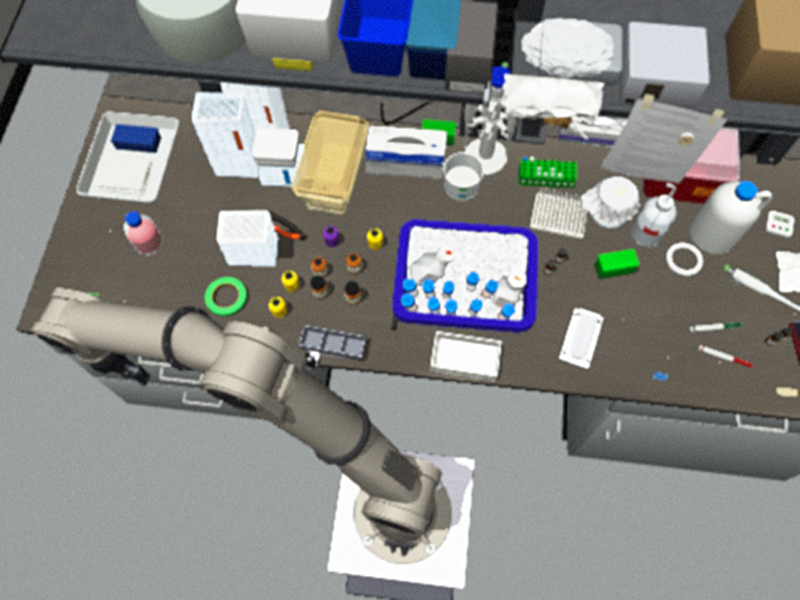

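The top picture (800x600) shows the carriage at (333,343), with its knob at about (313,360). The rail is at (582,337) and the bin at (466,353). Capped jars are at (318,287) and (352,292), and uncapped amber jars at (318,266) and (354,262). The yellow and purple ones are decoys. The tape roll is at (226,296), and the timer is hidden by the arm.

```bash
cat > h.py <<'E'
import numpy as np,cv2
from scipy.spatial.transform import Rotation as R
from bench import r
def ray(n,u,v,ci=None):
    ci=ci or r.camera_info(n); f=192/np.tan(np.radians(ci["fov_y"]/2))
    x,y=u-ci["cx"],v-ci["cy"]
    if n=="wrist":
        q=np.hypot(x,y)+1e-9; t=q/f; d=np.array([np.sin(t)*x/q,np.sin(t)*y/q,np.cos(t)])
    else: d=np.array([x/f,y/f,1])
    return np.array(ci["position"]),R.from_rotvec(ci["rotation"]).apply(d)
def at(n,u,v,z,ci=None):
    p,d=ray(n,u,v,ci); return (p+d*(z-p[2])/d[2]).round(4)
def tri(*rays):
    A=sum(np.eye(3)-np.outer(d,d)/(d@d) for p,d in rays); b=sum((np.eye(3)-np.outer(d,d)/(d@d))@p for p,d in rays)
    return np.linalg.solve(A,b).round(4)
def proj(n,P,ci=None):
    ci=ci or r.camera_info(n); f=192/np.tan(np.radians(ci["fov_y"]/2))
    c=R.from_rotvec(ci["rotation"]).inv().apply(np.array(P)-ci["position"])
    if n=="wrist":
        q=np.linalg.norm(c[...,:2],axis=-1)+1e-12; k=f*np.arctan2(q,c[...,2])/q
    else: k=f/c[...,2]
    return np.stack([ci["cx"]+c[...,0]*k,ci["cy"]+c[...,1]*k],-1)
def yaw():  # heading of tool x and y in world
    o=r.get_obs(); M=R.from_rotvec(o["orientation"]).as_matrix(); return o["tcp_pos"],M
def go(x,y,z,yd=None):
    """shift in tool axes to reach world xyz, and spin so that tool y lies along heading yd (rad), mod pi"""
    p,M=yaw(); d=M.T@(np.array([x,y,z])-p); s=0
    if yd is not None:
        t=M.T@np.array([np.cos(yd),np.sin(yd),0]); s=np.arctan2(-t[0],t[1]); s=(s+np.pi/2)%np.pi-np.pi/2
    print("d",d.round(4),"spin",round(s,4),"q7",r.get_obs()["joints"][6].round(3)); return d,s
E
python3 - <<'E'
from h import *
def T(u,v,z): return at("top",u*.64,v*.64,z)
print(yaw())
for k,(u,v,z) in dict(carr=(333,343,.045),knob=(313,360,.045),binc=(466,356,.042),capA=(318,284,.07),capB=(352,289,.07),opA=(318,262,.06),opB=(354,258,.06),tape=(226,296,.019),rail=(582,337,.04),bottle=(440,262,.1)).items(): print(k,T(u,v,z))
a=cv2.imread("pics/top0.png")
c=np.hstack([cv2.resize(a[195:245,180:245],(390,300),interpolation=cv2.INTER_CUBIC),cv2.resize(a[185:245,345:410],(390,360),interpolation=cv2.INTER_CUBIC)[:300]])
w=cv2.resize(cv2.imread("pics/wrist0.png"),(390,292)); s=cv2.imread("pics/scene0.png")[120:210,275:365]
c2=np.hstack([w,cv2.resize(s,(390,292),interpolation=cv2.INTER_CUBIC)])
cv2.imwrite("pics/c1.png",np.vstack([c,c2]))
E
```

```text
(array([0.19279075, 0.64641609, 0.2305446 ]), array([[-9.58292166e-01,  2.85790179e-01, -3.13726733e-04],
       [ 2.85790337e-01,  9.58291197e-01, -1.36580681e-03],
       [-8.96926056e-05, -1.39850203e-03, -9.99999018e-01]]))
carr [0.3923 0.2282 0.045 ]
knob [0.3403 0.2717 0.045 ]
binc [ 0.3982 -0.1156  0.042 ]
capA [0.5431 0.29   0.07  ]
capB [0.5391 0.1987 0.07  ]
opA [0.6125 0.3029 0.06  ]
opB [0.6358 0.2083 0.06  ]
tape [0.5021 0.5411 0.019 ]
rail [ 0.4863 -0.4093  0.04  ]
bottle [ 0.6297 -0.0235  0.1   ]
```

View pics/c1.png

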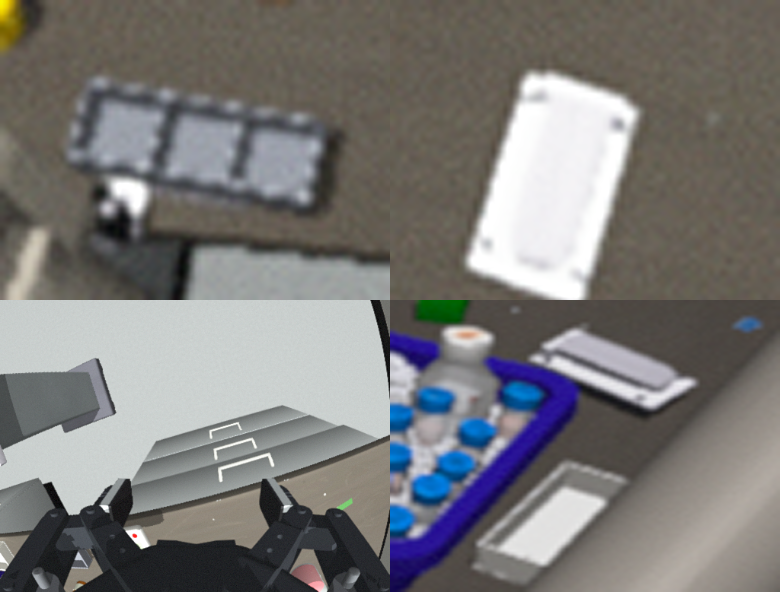

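```bash
python3 - <<'E'
from h import *
c=np.array([at("top",180+u/6,195+v/6,.045) for u,v in((95,78),(325,120),(312,210),(72,165))]);print(c,c.mean(0))
e=(c[1]+c[2]-c[0]-c[3])/2;print("carr len",np.linalg.norm(e),"heading",np.arctan2(e[1],e[0]))
c=np.array([at("top",345+u/6,185+v/6,.03) for u,v in((140,72),(248,105),(195,300),(78,265))]);print(c,c.mean(0))
e=(c[0]+c[1]-c[2]-c[3])/2;print("rail up len",np.linalg.norm(e),"heading",np.arctan2(e[1],e[0]))
# scene clamp: cross-check knob with scene? camera axis:
p,M=yaw();ci=r.camera_info("wrist");Rc=R.from_rotvec(ci["rotation"]).as_matrix();print("cam in tool",M.T@(ci["position"]-p),M.T@Rc)
h=np.arctan2(-1,-.2)
go(.392,.228,.26,0.0)
E
```

```text
[[0.4337 0.3063 0.045 ]
 [0.4217 0.1465 0.045 ]
 [0.3569 0.1462 0.045 ]
 [0.3696 0.3107 0.045 ]] [0.395475 0.227425 0.045   ]
carr len 0.16261963288606948 heading -1.6468136080112385
[[ 0.5719 -0.3928  0.03  ]
 [ 0.5557 -0.4668  0.03  ]
 [ 0.4096 -0.4328  0.03  ]
 [ 0.4252 -0.3549  0.03  ]] [ 0.4906   -0.411825  0.03    ]
rail up len 0.15074933664862342 heading -0.24079559686508062
cam in tool [ 0.07157086 -0.00014638 -0.14335378] [[-3.00436744e-04 -9.60456308e-01 -2.78430585e-01]
 [ 9.99999949e-01 -2.57244320e-04 -1.91662848e-04]
 [ 1.12459105e-04 -2.78430628e-01  9.60456336e-01]]
d [-0.3105 -0.3441 -0.0289] spin 1.281 q7 -0.083
```

>>> play_rows(
  targets="-1 -0.31 -0.344 -0.03 1.281;-1 -0.31 -0.344 -0.03 1.281;-1 -0.31 -0.344 -0.03 1.281;-1 -0.31 -0.344 -0.03 1.281;-1 -0.31 -0.344 -0.03 1.281;-1 -0.31 -0.344 -0.03 1.281;-1 -0.31 -0.344 -0.03 1.281;-1 -0.31 -0.344 -0.03 1.281",
)

```text
clock: 0.82
tcp_pos: [0.336, 0.3443, 0.2529]
orientation: [-1.896, -2.505, 0.0]
contact_force: [0.8, 0.5, 1.1]
grip_width: 0.0853
gripper_force: 0.0
```

```bash
python3 - <<'E'
from h import *
print(yaw());go(.392,.228,.26,0.0)
E
```

```text
(array([0.33600923, 0.34434388, 0.25286001]), array([[-2.71469357e-01,  9.62447038e-01, -2.97372709e-04],
       [ 9.62447063e-01,  2.71469401e-01,  1.20879488e-04],
       [ 1.97067696e-04, -2.53390413e-04, -9.99999948e-01]]))
d [-0.1272  0.0223 -0.0072] spin 0.2749 q7 -0.603
```

>>> play_rows(
  targets="-1 -0.127 0.022 -0.007 0.35;-1 -0.127 0.022 -0.007 0.35;-1 -0.127 0.022 -0.007 0.35;-1 -0.127 0.022 -0.007 0.35;-1 -0.127 0.022 -0.007 0.35;-1 -0.127 0.022 -0.007 0.35",
)

```text
clock: 1.32
tcp_pos: [0.3917, 0.231, 0.2598]
orientation: [-2.296, -2.144, -0.0]
contact_force: [-0.6, 1.2, -0.3]
grip_width: 0.0853
gripper_force: 0.0
```

```bash
python3 - <<'E'
from h import *
print(yaw());go(.392,.228,.26,0.0)
a=r.grab_frame("wrist")[:,:,::-1];cv2.imwrite("pics/w1.png",cv2.resize(a,(800,600),interpolation=cv2.INTER_CUBIC))
E
```

```text
(array([0.39169309, 0.23102591, 0.25982641]), array([[ 6.82213740e-02,  9.97670176e-01, -2.54084995e-04],
       [ 9.97670054e-01, -6.82212199e-02,  5.72562587e-04],
       [ 5.53894628e-04, -2.92553997e-04, -9.99999804e-01]]))
d [-0.003   0.0005 -0.0002] spin -0.0683 q7 -0.696
```

View pics/w1.png

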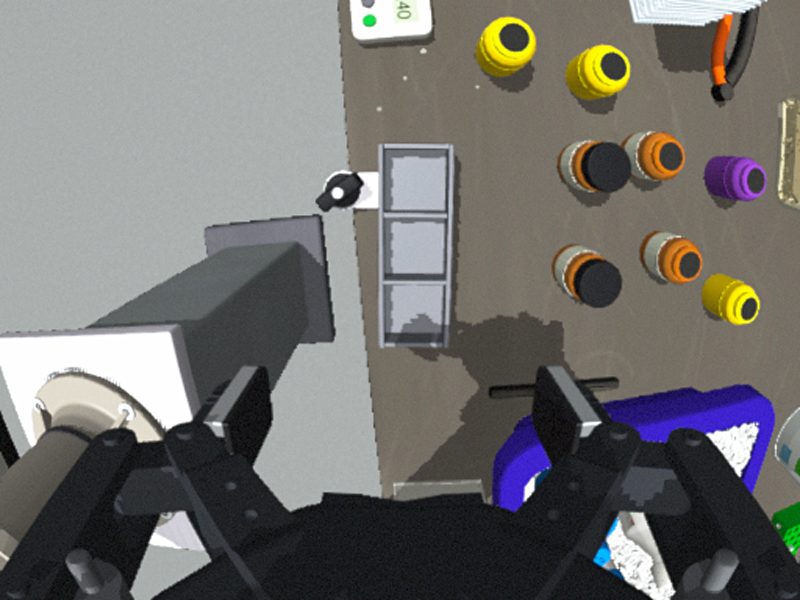

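The wrist picture shows the carriage with rim corners (379,145), (454,145), (449,347) and (378,346), and the knob at (340,192). Capped jars are at (605,167) and (598,283). Open amber jars are at (667,156) and (685,263). There is no third capped jar here. The timer is at (390,20).

```bash
python3 - <<'E'
from h import *
W=lambda u,v,z: at("wrist",u*.64,v*.64,z)
c=np.array([W(u,v,.045) for u,v in((379,145),(454,145),(449,347),(378,346))]);print(c,c.mean(0))
e=(c[3]+c[2]-c[0]-c[1])/2;print("carr len",np.linalg.norm(e),"heading",np.arctan2(e[1],e[0]), np.linalg.norm(c[0]-c[1]))
# height by two views of rim corners
for (u,v),(a,b) in zip(((379,145),(454,145),(449,347),(378,346)),((72,165),(95,78),(325,120),(312,210))):
    print(tri(ray("wrist",u*.64,v*.64),ray("top",180+a/6,195+b/6)))
for n,q,z,t in(("capA",(605,167),.07,(318,284)),("capB",(598,283),.07,(352,289)),("opA",(667,156),.06,(318,262)),("opB",(685,263),.06,(354,258))):
    print(n,W(*q,z),tri(ray("wrist",q[0]*.64,q[1]*.64),ray("top",t[0]*.64,t[1]*.64)))
E
```

```text
[[0.3789 0.3164 0.045 ]
 [0.4358 0.313  0.045 ]
 [0.4247 0.1489 0.045 ]
 [0.3655 0.1539 0.045 ]] [0.401225 0.23305  0.045   ]
carr len 0.16375882418972115 heading -1.645671398102237 0.057001491208564015
[0.3781 0.3165 0.0202]
[0.4389 0.3115 0.0285]
[0.4245 0.1468 0.0392]
[0.3635 0.1475 0.0281]
capA [0.5485 0.2944 0.07  ] [0.5548 0.294  0.0505]
capB [0.5439 0.2037 0.07  ] [0.547  0.2004 0.0579]
opA [0.612  0.3044 0.06  ] [0.6162 0.3044 0.0531]
opB [0.6346 0.2135 0.06  ] [0.6424 0.2102 0.048 ]
```

```bash
python3 - <<'E'
from h import *
go(.400,.232,.12,-.075)
E
```

```text
d [0.0007 0.0086 0.1397] spin 0.0086 q7 -0.696
```

>>> play_rows(
  targets="-1 0 0.009 0.14 0.007;-1 0 0.009 0.14 0.007;-1 0 0.009 0.14 0.007;-1 0 0.009 0.14 0.007;-1 0 0.009 0.14 0.007;-1 0 0.009 0.14 0.007",
)

```text
clock: 1.87
tcp_pos: [0.4001, 0.2309, 0.1192]
orientation: [2.301, 2.139, -0.004]
contact_force: [-0.4, 0.1, 1.0]
grip_width: 0.0856
gripper_force: 0.0
```

```bash
python3 - <<'E'
from h import *
print(yaw())
a=r.grab_frame("wrist")[:,:,::-1].copy()
ci=r.camera_info("wrist")
np.save("pics/w2.npy",a);import pickle;pickle.dump(ci,open("pics/w2.pkl","wb"))
cv2.imwrite("pics/w2.png",cv2.resize(a,(800,600),interpolation=cv2.INTER_CUBIC))
E
```

```text
(array([0.40010424, 0.23089504, 0.11924516]), array([[ 0.07313651,  0.99732035, -0.00178009],
       [ 0.99732031, -0.0731395 , -0.0016784 ],
       [-0.0018041 , -0.00165257, -0.99999701]]))
```

View pics/w2.png

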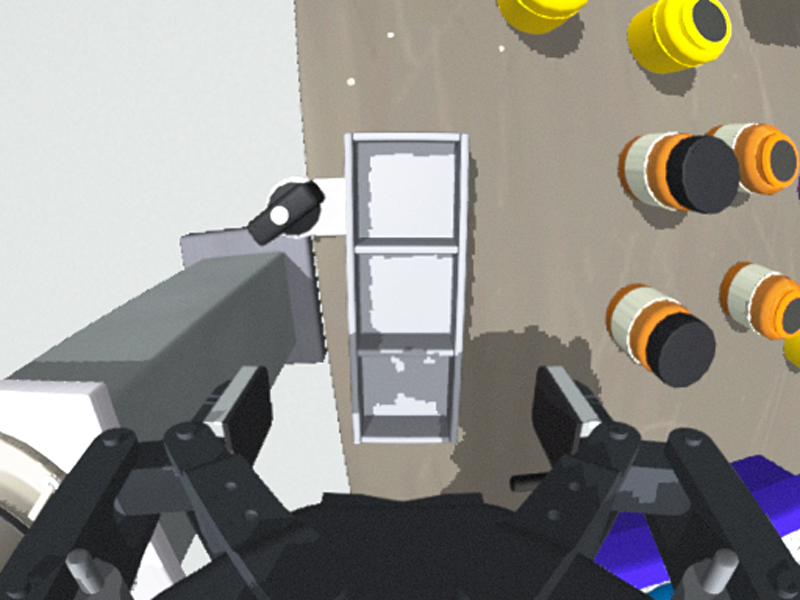

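The closer view shows rim corners (345,134), (469,134), (458,442) and (356,442), with the knob hub at (283,212).

```bash
python3 - <<'E'
from h import *
W=lambda u,v,z: at("wrist",u*.64,v*.64,z)
q=((345,134),(469,134),(458,442),(356,442))
for z in(.035,.045,.055):
    c=np.array([W(u,v,z) for u,v in q])
    e=(c[3]+c[2]-c[0]-c[1])/2;print(z,c.mean(0),"len",np.linalg.norm(e),"heading",np.arctan2(e[1],e[0]), np.linalg.norm(c[0]-c[1]),np.linalg.norm(c[2]-c[3]))
go(.4,.232,.014,-.075)
E
```

```text
0.035 [0.403025 0.229825 0.035   ] len 0.17227897434103792 heading -1.6413800680449149 0.06035337604475824 0.06027578286509432
0.045 [0.403125 0.23295  0.045   ] len 0.16471251470364964 heading -1.6415847268085846 0.05765318724927529 0.05756839410648868
0.055 [0.40325 0.2361  0.055  ] len 0.15719239803501947 heading -1.6414692451394957 0.055145262715849 0.054960713241369016
d [ 0.0006 -0.0011  0.1064] spin 0.0013 q7 -0.546
```

>>> play_rows(
  targets="-1 0.002 0.003 0.035 0;-1 0.002 0.003 0.07 0;-1 0.002 0.003 0.1 0;-1 0.002 0.003 0.106 0;1 0.002 0.003 0.106 0;1 0.002 0.003 0.106 0;1 0.002 0.003 0.106 0;1 0.002 0.003 0.106 0",
  squeeze=60,
)

```text
clock: 2.58
tcp_pos: [0.4051, 0.2328, 0.016]
orientation: [-2.304, -2.135, -0.005]
contact_force: [-2.2, -0.2, 8.1]
grip_width: 0.0568
gripper_force: 65.5
```

>>> play_rows(
  targets="1 0 0 0 0;1 0 0 0 0;1 0 0 0 0;1 0 0 0 0;1 0 0 -0.02 0;1 0 0 -0.04 0",
)

```text
clock: 3.08
tcp_pos: [0.4039, 0.2315, 0.055]
orientation: [-2.304, -2.135, 0.0]
contact_force: [0.4, 1.9, -3.1]
grip_width: 0.0569
gripper_force: 66.8
```

```bash
python3 - <<'E'
from h import *
a=r.grab_frame("top")[:,:,::-1];b=r.grab_frame("scene")[:,:,::-1]
def st(x):
    x=x.astype(float); return np.clip((x-130)*2.05,0,255).astype(np.uint8)
A=cv2.resize(st(a[190:242,350:400]),(577,600),interpolation=cv2.INTER_CUBIC)[:, :400]
np.save("pics/a.npy",a);np.save("pics/b.npy",b)
A=cv2.resize(st(a[192:242,353:393]),(400,500),interpolation=cv2.INTER_CUBIC)
B=cv2.resize(st(b[122:157,305:345]),(400,350),interpolation=cv2.INTER_CUBIC)
B=np.vstack([B,np.zeros((150,400,3),np.uint8)])
cv2.imwrite("pics/rail.png",np.hstack([A,B]))
E
```

```text
(no output)
```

View pics/rail.png

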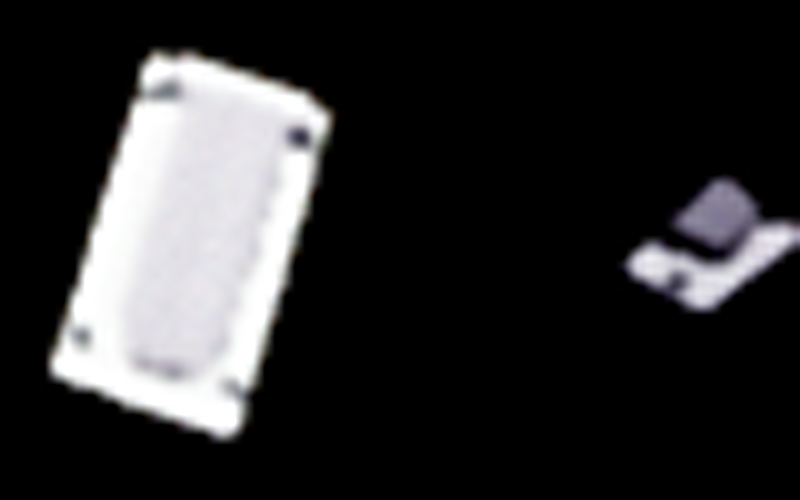

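The top crop shows the bar's narrow, tapered end at the bottom (175,370), which is the near side. The stop crosses the bar at the far end (225,85). So the rail's +x heading is about -0.24. I'll carry the carriage past the rail high up, so the wrist camera can see the rail unobstructed.

>>> play_rows(
  targets="1 0 0.0 -0.04 0;1 0 0.0 -0.08 0;1 0 0.03 -0.11 0;1 0 0.06 -0.14 0;1 0 0.09 -0.17 0;1 0 0.1 -0.2 0;1 0 0.1 -0.22 0;1 -0.03 0.1 -0.225 0",
)

```text
clock: 3.85
tcp_pos: [0.5039, 0.2008, 0.2825]
orientation: [-2.296, -2.144, -0.014]
contact_force: [0.4, 0.9, -4.1]
grip_width: 0.057
gripper_force: 68.0
```

>>> play_rows(
  targets="1 -0.04 0.0 0 0;1 -0.08 0.0 0 0;1 -0.12 0.0 0 0;1 -0.16 0.0 0 0;1 -0.2 0 0 0;1 -0.24 0 0 0;1 -0.28 0 0 0;1 -0.32 0 0 0",
)

```text
clock: 4.52
tcp_pos: [0.4763, -0.1266, 0.2788]
orientation: [-2.304, -2.136, -0.002]
contact_force: [1.0, 0.1, -3.8]
grip_width: 0.057
gripper_force: 67.9
```

>>> play_rows(
  targets="1 -0.04 0.0 0 0;1 -0.08 0.0 0 0;1 -0.12 0.0 0 0;1 -0.16 0.0 0 0;1 -0.2 0 0 0;1 -0.24 0 0 0;1 -0.28 0 0 0;1 -0.32 0 0 0",
)

```text
clock: 5.18
tcp_pos: [0.4526, -0.4453, 0.2782]
orientation: [-2.303, -2.136, -0.001]
contact_force: [0.6, 0.8, -3.5]
grip_width: 0.0571
gripper_force: 67.9
```

>>> play_rows(
  targets="1 -0.03 0.01 0 0;1 -0.06 0.02 0 0;1 -0.09 0.03 0 0;1 -0.1 0.03 0 0;1 -0.1 0.03 0 0",
)

```text
clock: 5.6
tcp_pos: [0.4736, -0.5486, 0.2775]
orientation: [-2.307, -2.131, 0.004]
contact_force: [0.1, -0.0, -3.4]
grip_width: 0.0567
gripper_force: 67.7
```

```bash
python3 - <<'E'
from h import *
print(yaw(),r.get_obs()["joints"])
P=np.array([[.4906,-.4118,.03],[.37,-.38,.03]]);uv=proj("wrist",P);print(uv)
a=r.grab_frame("wrist")[:,:,::-1];cv2.imwrite("pics/w3o.png",a)
x0,y0=int(np.clip(uv[0,0]-110,0,292)),int(np.clip(uv[0,1]-80,0,219));print(x0,y0)
c=cv2.resize(a[y0:y0+165,x0:x0+220],(800,600),interpolation=cv2.INTER_CUBIC)
cv2.imwrite("pics/w3.png",c)
E
```

```text
(array([ 0.47356543, -0.54859654,  0.27753735]), array([[ 0.07903762,  0.99686922, -0.00219343],
       [ 0.99687088, -0.07904008, -0.00105725],
       [-0.00122731, -0.002103  , -0.99999704]])) [ 0.31463223  0.62841474  0.7606938   1.40058571 -0.43368004  1.28430037
  1.02194192]
[[262.84575318  52.63469628]
 [170.23270221  40.56303938]]
152 0
```

View pics/w3.png

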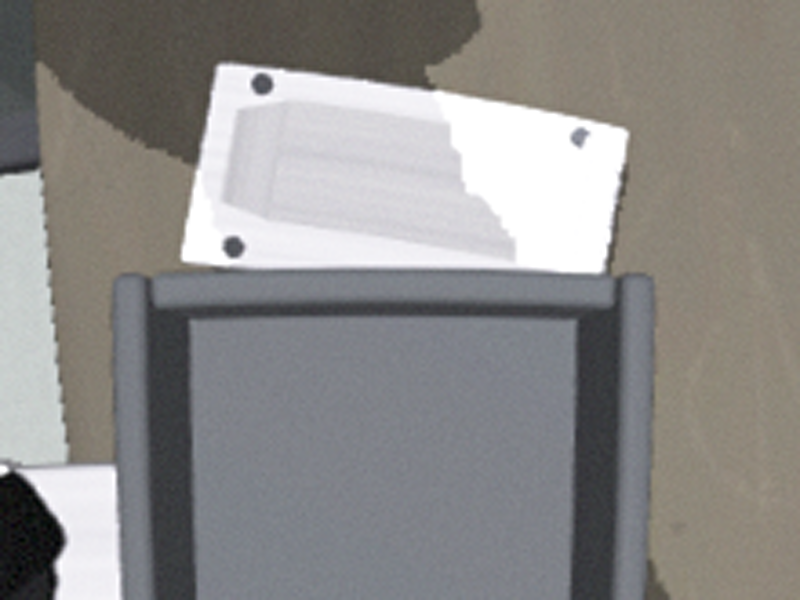

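The crop shows the tapered entry tip at (238,108)-(222,202) and the taper's end at (288,100)-(268,218). The plate corners are (218,62), (182,262) and (628,130). The stop is at the right, on the far side. The tray's rear rim edge in the hand runs from (113,275) to (653,275).

```bash
python3 - <<'E'
from h import *
W=lambda u,v,z: at("wrist",152+(u+.5)/3.636-.5,(v+.5)/3.636-.5,z)
t1,t2=W(238,108,.046),W(222,202,.046); s1,s2=W(288,100,.049),W(268,218,.049)
print(t1,t2,s1,s2,"w",np.linalg.norm(t1-t2),np.linalg.norm(s1-s2))
p=[W(218,62,.03),W(182,262,.03),W(628,130,.03)];print(p,np.linalg.norm(p[0]-p[1]),np.linalg.norm(p[0]-p[2]))
e=p[2]-p[0];f=p[0]-p[1];print("heading edge",np.arctan2(e[1],e[0]),"from end",np.arctan2(f[1],f[0])-np.pi/2)
# bar side lines at z=.049
b1=W(455,125,.049);b2=W(515,258,.049)
print("bar sides",[np.arctan2(*(b-s)[1::-1]) for b,s in((b1,s1),(b2,s2))])
pp,M=yaw(); zc=pp[2]+.029
k=[W(113,275,zc),W(653,275,zc)];print("tray rear in tool",[M.T@(q-pp) for q in k])
E
```

```text
[ 0.4362 -0.3759  0.046 ] [ 0.4282 -0.4094  0.046 ] [ 0.4538 -0.3758  0.049 ] [ 0.4438 -0.4174  0.049 ] w 0.03444198019858901 0.04278504411590571
[array([ 0.4283, -0.3526,  0.03  ]), array([ 0.4098, -0.427 ,  0.03  ]), array([ 0.574 , -0.3888,  0.03  ])] 0.07666557245595963 0.15012971058388136
heading edge -0.24352470615464644 from end -0.2437132414675971
bar sides [np.float64(-0.24244702296585477), np.float64(-0.2426929528217013)]
tray rear in tool [array([ 0.08251442, -0.02943833, -0.02896511]), array([ 0.08247   ,  0.02773893, -0.02905987])]
```

>>> play_rows(
  targets="1 0.02 -0.014 0 -0.12;1 0.04 -0.027 0 -0.24;1 0.06 -0.04 0 -0.36;1 0.08 -0.054 0 -0.48;1 0.1 -0.067 0 -0.6;1 0.12 -0.08 0 -0.72;1 0.14 -0.094 0 -0.84;1 0.16 -0.108 0 -0.96",
)

```text
clock: 6.32
tcp_pos: [0.379, -0.3753, 0.2787]
orientation: [1.045, 2.962, 0.002]
contact_force: [-0.1, -0.9, -2.9]
grip_width: 0.0569
gripper_force: 67.7
```

>>> play_rows(
  targets="1 0 0 0 -0.12;1 0 0 0.02 -0.24;1 0 0 0.04 -0.36;1 0 0 0.06 -0.447;1 0 0 0.08 -0.447;1 0 0 0.08 -0.447",
)

```text
clock: 6.82
tcp_pos: [0.3779, -0.3746, 0.1956]
orientation: [-0.372, -3.114, -0.007]
contact_force: [-0.6, 0.2, -4.0]
grip_width: 0.0567
gripper_force: 67.5
```

```bash
cat >> h.py <<'E'
RH=-.2432; U=np.array([np.cos(RH),np.sin(RH),0]); N=np.array([-U[1],U[0],0]); HOME=np.array([.5094,-.4117,0])
def rail(x,z): return HOME+x*U-.0005*U+.0008*N+np.array([0,0,z])
E
python3 - <<'E'
from h import *
print(yaw(),r.get_obs()["joints"])
go(*rail(-.135,.053),RH+np.pi/2)
E
```

```text
(array([ 0.37785167, -0.37456894,  0.19557337]), array([[-0.97185136,  0.23554763, -0.00471591],
       [ 0.23552558,  0.97185634,  0.00479229],
       [ 0.005712  ,  0.00354667, -0.9999774 ]])) [ 0.2528602   0.30770728  0.50262059  1.95597288 -0.18366025  0.92894359
  2.18020315]
d [-0.0019 -0.0041  0.1426] spin 0.0054 q7 2.18
```

>>> play_rows(
  targets="1 -0.001 -0.004 0.03 0.005;1 -0.001 -0.004 0.07 0.005;1 -0.001 -0.004 0.1 0.005;1 -0.001 -0.004 0.125 0.005;1 -0.001 -0.004 0.141 0.005;1 -0.001 -0.004 0.141 0.005;1 -0.001 -0.004 0.141 0.005;1 -0.001 -0.004 0.141 0.005",
)

```text
clock: 7.48
tcp_pos: [0.3809, -0.3829, 0.0597]
orientation: [0.383, 3.116, -0.002]
contact_force: [-0.1, -0.1, -4.2]
grip_width: 0.0567
gripper_force: 67.5
```

```bash
python3 - <<'E'
from h import *
print(yaw()[1][2],r.get_obs()["contact_force"])
go(*rail(-.135,.053),RH+np.pi/2)
a=r.grab_frame("wrist")[:,:,::-1];b=r.grab_frame("scene")[:,:,::-1]
uv=proj("scene",rail(-.1,.03));print(uv);x,y=uv.astype(int)
b=b[y-45:y+45,x-60:x+60]
cv2.imwrite("pics/w4.png",np.vstack([cv2.resize(a[100:340,96:416],(400,300),interpolation=3),cv2.resize(b,(400,300),interpolation=3)]))
E
```

```text
[-2.50524091e-03 -8.61409865e-04 -9.99996491e-01] [-0.14239488 -0.10544493 -4.2307793 ]
d [0.0039 0.0037 0.0066] spin -0.0012 q7 2.308
[341.16089829 149.9023206 ]
```

View pics/w4.png

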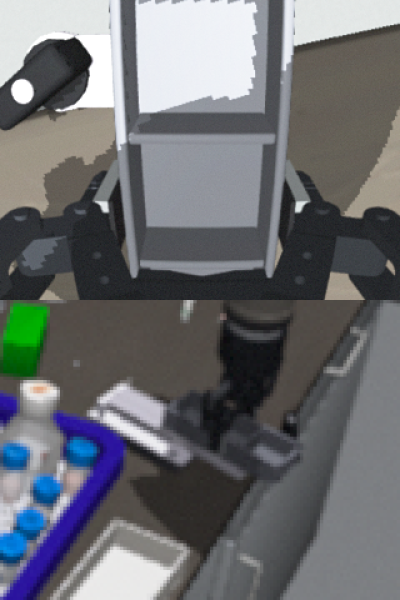

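Top half: the tray is squarely in the grip. Bottom half: the carriage is in line behind the rail entry.

>>> play_rows(
  targets="1 0.004 0.004 0.006 -0.001;1 0.004 0.004 0.006 -0.001;1 0.004 0.004 0.006 -0.001;1 0.004 0.004 0.006 -0.001;1 0.004 0.004 0.006 -0.001",
)

```text
clock: 8.0
tcp_pos: [0.3769, -0.3776, 0.052]
orientation: [0.382, 3.118, -0.0]
contact_force: [0.0, -0.0, -2.8]
grip_width: 0.0566
gripper_force: 67.7
```

```bash
python3 - <<'E'
from h import *
print(yaw()[1][2],r.get_obs()["contact_force"])
go(*rail(-.135,.053),RH+np.pi/2)
E
```

```text
[-2.56316796e-04 -8.82719861e-05 -9.99999963e-01] [ 4.77872199e-02 -2.26032114e-03 -2.82694189e+00]
d [-0.0013 -0.0004 -0.001 ] spin -0.0007 q7 2.312
```

>>> play_rows(
  targets="1 -0.006 0 -0.001 0;1 -0.011 0 -0.001 0;1 -0.016 0 -0.001 0;1 -0.021 0 -0.001 0;1 -0.026 0 -0.001 0;1 -0.031 0 -0.001 0;1 -0.035 0 -0.001 0;1 -0.035 0 -0.001 0",
)

```text
clock: 8.67
tcp_pos: [0.4103, -0.3871, 0.0524]
orientation: [-0.384, -3.117, 0.002]
contact_force: [-0.9, -2.7, -8.6]
grip_width: 0.0568
gripper_force: 67.1
```

```bash
python3 - <<'E'
from h import *
o=r.get_obs();print(o["contact_force"],o["moment"],o["grip_width"])
go(*rail(-.1,.053),RH+np.pi/2)
E
```

```text
[-0.87040262 -2.72824115 -8.63264964] [-0.87582827  0.49931686 -0.22053612] 0.056823388880744244
d [-0.0016  0.0008 -0.0006] spin -0.0019 q7 2.281
```

>>> play_rows(
  targets="1 0 -0.0015 0.0015 -0.002;1 0 -0.0015 0.0015 -0.002;1 -0.004 -0.0015 0.0015 -0.002;1 -0.008 -0.0015 0.0015 -0.002;1 -0.012 -0.0015 0.0015 -0.002;1 -0.016 -0.0015 0.0015 -0.002;1 -0.02 -0.0015 0.0015 -0.002;1 -0.02 -0.0015 0.0015 -0.002",
)

```text
clock: 9.33
tcp_pos: [0.4311, -0.3926, 0.0514]
orientation: [0.378, 3.118, -0.001]
contact_force: [1.1, -3.0, -6.1]
grip_width: 0.0568
gripper_force: 67.4
```

```bash
python3 - <<'E'
from h import *
o=r.get_obs();f=o["contact_force"];print(f,"u,n",f@U,f@N,o["moment"],o["grip_width"])
go(*rail(-.08,.053),RH+np.pi/2)
E
```

```text
[ 1.09024846 -3.00863058 -6.05845474] u,n 1.7826723955767794 -2.6575512740471714 [-0.47830402 -0.04170862  0.00290808] 0.056841274763308726
d [-0.0001  0.0012 -0.0016] spin 0.002 q7 2.27
```

>>> play_rows(
  targets="1 -0.005 -0.0005 0.0005 0;1 -0.01 -0.0005 0.0005 0;1 -0.015 -0.0005 0.0005 0;1 -0.02 -0.0005 0.0005 0;1 -0.025 -0.0005 0.0005 0;1 -0.03 -0.0005 0.0005 0;1 -0.035 -0.0005 0.0005 0;1 -0.04 -0.0005 0.0005 0",
)

```text
clock: 10.0
tcp_pos: [0.4686, -0.4025, 0.0512]
orientation: [-0.379, -3.118, -0.0]
contact_force: [-5.4, 1.9, 4.9]
grip_width: 0.0571
gripper_force: 68.8
```

```bash
python3 - <<'E'
from h import *
o=r.get_obs();f=o["contact_force"];print(f,"u,n",f@U,f@N,o["moment"],o["grip_width"])
go(*rail(-.0,.053),RH+np.pi/2)
E
```

```text
[-5.40190557  1.88344419  4.9390808 ] u,n -5.696491807884732 0.5271876823401268 [0.33294466 1.08975498 0.01874892] 0.057149256231336085
d [-0.0413  0.0017 -0.0019] spin 0.0012 q7 2.241
```

>>> play_rows(
  targets="1 -0.005 0 -0.0006 0;1 -0.01 0 -0.0006 0;1 -0.015 0 -0.0006 0;1 -0.02 0 -0.0006 0;1 -0.025 0 -0.0006 0;1 -0.03 0 -0.0006 0;1 -0.034 0 -0.0006 0;1 -0.034 0 -0.0006 0",
)

```text
clock: 10.67
tcp_pos: [0.5029, -0.4107, 0.0513]
orientation: [0.378, 3.118, -0.001]
contact_force: [1.4, -1.6, -4.3]
grip_width: 0.057
gripper_force: 67.6
```

>>> play_rows(
  targets="1 -0.003 0 0 0;1 -0.005 0 0 0;1 -0.007 0 0 0;1 -0.009 0 0 0;1 -0.009 0 0 0",
)

```text
clock: 11.08
tcp_pos: [0.5097, -0.4124, 0.0512]
orientation: [-0.379, -3.117, -0.001]
contact_force: [-2.6, 1.3, -2.5]
grip_width: 0.0571
gripper_force: 67.8
```

```bash
python3 - <<'E'
from h import *
o=r.get_obs();f=o["contact_force"];print(f,"u,n",f@U,f@N,o["moment"],o["grip_width"])
go(*rail(-.0,.053),RH+np.pi/2)
E
```

```text
[-2.59165039  1.32945246 -2.46433427] u,n -2.835529252421654 0.6662352899661387 [ 0.14414762  0.5110488  -0.07952627] 0.057122037910319806
d [ 0.0009  0.0014 -0.0018] spin 0.001 q7 2.208
```

>>> play_rows(
  targets="1 -0.001 0 0 0;1 -0.002 0 0 0;1 -0.003 0 0 0;1 -0.004 0 0 0;1 -0.004 0 0 0",
)

```text
clock: 11.5
tcp_pos: [0.5098, -0.4124, 0.0513]
orientation: [-0.381, -3.111, -0.006]
contact_force: [-12.6, 7.9, 9.8]
grip_width: 0.0568
gripper_force: 69.5
```

```bash
python3 - <<'E'
from h import *
o=r.get_obs();f=o["contact_force"];print(f,"u,n",f@U,f@N,o["moment"],o["grip_width"])
go(*rail(-.0,.053),RH+np.pi/2)
E
```

```text
[-12.56402313   7.88517933   9.80851736] u,n -14.09312106779409 4.62759860382123 [ 1.22943025  2.7122237  -0.15470904] 0.05675502779131512
d [ 0.0011  0.0014 -0.0017] spin -0.0006 q7 2.206
```

Pushing further gave 14 N with no travel, so the carriage is against the stop. Next I release it and rise.

>>> play_rows(
  targets="1 0.003 0 0 0;-1 0.003 0 0 0;-1 0.003 0 0 0;-1 0.003 0 0 0;-1 0.003 0 0 0;-1 0.003 0 -0.03 0;-1 0.003 0 -0.06 0;-1 0.003 0 -0.1 0",
)

```text
clock: 12.17
tcp_pos: [0.5106, -0.4118, 0.1506]
orientation: [-0.378, -3.115, -0.002]
contact_force: [0.4, 0.5, -0.0]
grip_width: 0.0859
gripper_force: 0.0
```

```bash
cat >> h.py <<'E'
def car(x,y): return HOME+x*U+y*N
E
python3 - <<'E'
from h import *
K=car(-.045,-.06);print(K)
go(K[0],K[1],.16,RH+.65)
E
```

```text
[ 0.45127566 -0.45909791  0.        ]
d [ 0.0463 -0.0601 -0.0093] spin 0.9225 q7 2.16
```

>>> play_rows(
  targets="0.3 0.01 -0.02 -0.01 0.12;0.3 0.02 -0.04 -0.01 0.24;0.3 0.046 -0.06 -0.01 0.36;0.3 0.046 -0.06 -0.01 0.48;0.3 0.046 -0.06 -0.01 0.6;0.3 0.046 -0.06 -0.01 0.72;0.3 0.046 -0.06 -0.01 0.84;0.3 0.046 -0.06 -0.01 0.922",
)

```text
clock: 12.83
tcp_pos: [0.4529, -0.4602, 0.1617]
orientation: [1.733, 2.619, -0.0]
contact_force: [0.2, -0.3, -0.5]
grip_width: 0.03
gripper_force: 0.0
```

```bash
python3 - <<'E'
from h import *
p,M=yaw();print(p,r.get_obs()["grip_width"],r.get_obs()["joints"])
K=car(-.045,-.06); go(K[0],K[1],.16,RH+.65)
for q in([*K[:2],.081],[*car(.083,0)[:2],.08],[*car(-.083,.029)[:2],.08],[*car(-.083,-.029)[:2],.08],[*car(.083,.029)[:2],.08]): print(proj("wrist",np.array(q))*1.5625)
a=r.grab_frame("wrist")[:,:,::-1];cv2.imwrite("pics/w5.png",cv2.resize(a,(800,600),interpolation=3))
E
```

```text
[ 0.45289536 -0.46021793  0.16169743] 0.02999971261287843 [ 0.20665656  0.59005716  0.70618836  1.73039309 -0.44762574  0.98752535
  1.48278897]
d [ 0.0017 -0.0011  0.0017] spin -0.0053 q7 1.483
[400.86552573 301.02244364]
[639.97997539 347.39838725]
[449.25729579 111.54741314]
[376.55162328 206.41406629]
[671.0090271  308.99744536]
```

View pics/w5.png

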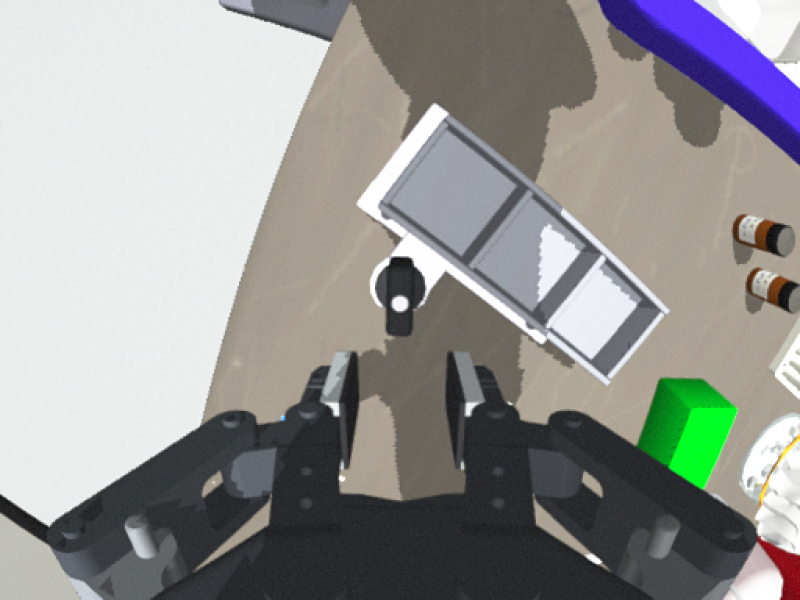

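The knob bar is vertical in the picture, centred at (399,298) against a predicted (401,301). The tray corners also match the home prediction. I'll descend, grip, and turn the knob clockwise.

>>> play_rows(
  targets="0.3 0.001 -0.002 0.03 -0.005;0.3 0.001 -0.002 0.06 -0.005;0.3 0.001 -0.002 0.085 -0.005;0.3 0.001 -0.002 0.103 -0.005;0.3 0.001 -0.002 0.103 -0.005;1 0.001 -0.002 0.103 -0.005;1 0.001 -0.002 0.103 -0.005;1 0.001 -0.002 0.103 -0.005",
  squeeze=30,
)

```text
clock: 13.55
tcp_pos: [0.4506, -0.4606, 0.0598]
orientation: [1.718, 2.628, -0.0]
contact_force: [0.0, 0.1, -2.7]
grip_width: 0.0136
gripper_force: 34.3
```

```bash
python3 - <<'E'
from h import *
o=r.get_obs();print(o["tcp_pos"],o["contact_force"],o["moment"],o["grip_width"],o["gripper_force"])
K=car(-.045,-.06); go(K[0],K[1],.058,RH+.65)
E
```

```text
[ 0.45060416 -0.46059085  0.05976391] [ 7.27887056e-04  8.18183627e-02 -2.69289563e+00] [-0.10356219  0.12909603  0.02732427] 0.013649971754969376 34.33929204940796
d [0.0011 0.0012 0.0018] spin 0.0059 q7 1.567
```

>>> play_rows(
  targets="1 0 0 0 0.1;1 0 0 0 0.2;1 0 0 0 0.3;1 0 0 0 0.4;1 0 0 0 0.5;1 0 0 0 0.6;1 0 0 0 0.7;1 0 0 0 0.8",
)

```text
clock: 14.22
tcp_pos: [0.4505, -0.4601, 0.0596]
orientation: [2.611, 1.746, 0.001]
contact_force: [-0.2, 0.4, -2.7]
grip_width: 0.0135
gripper_force: 34.3
```

>>> play_rows(
  targets="1 0 0 0 0.1;1 0 0 0 0.2;1 0 0 0 0.3;1 0 0 0 0.4;1 0 0 0 0.48;1 0 0 0 0.51;1 0 0 0 0.51",
)

```text
clock: 14.8
tcp_pos: [0.4506, -0.4602, 0.0594]
orientation: [2.964, 1.036, 0.001]
contact_force: [0.7, -1.4, -1.4]
grip_width: 0.0134
gripper_force: 34.5
```

```bash
python3 - <<'E'
from h import *
o=r.get_obs();print(o["tcp_pos"],o["contact_force"],o["moment"],o["grip_width"],o["gripper_force"])
K=car(-.045,-.06); go(K[0],K[1],.058,RH-.65)
E
```

```text
[ 0.45063387 -0.46023382  0.05941473] [ 0.71387335 -1.37227612 -1.36091505] [-0.19836126  0.05754856 -0.08725617] 0.013418416047529773 34.485379457473755
d [ 0.0012 -0.0005  0.0014] spin -0.0049 q7 0.497
```

Knob turned about 1.31 rad. I'll open to roughly 30 mm, rise, and look to confirm.

>>> play_rows(
  targets="0.3 0 0 0 0;0.3 0 0 0 0;0.3 0 0 0 0;0.3 0 0 -0.03 0;0.3 0 0 -0.07 0;0.3 0 0 -0.11 0;0.3 0 0 -0.15 0;0.3 0 0 -0.16 0",
)

```text
clock: 15.47
tcp_pos: [0.4509, -0.4631, 0.2253]
orientation: [2.958, 1.034, 0.006]
contact_force: [0.4, -0.8, -0.3]
grip_width: 0.0301
gripper_force: 0.0
```

```bash
python3 - <<'E'
from h import *
a=r.grab_frame("wrist")[:,:,::-1];b=r.grab_frame("top")[:,:,::-1]
K=car(-.045,-.06);print(proj("wrist",np.array([*K[:2],.081])), [proj("wrist",np.array([*(K+s*.019*np.array([np.cos(RH-.65+np.pi/2),np.sin(RH-.65+np.pi/2),0]))[:2],.081])) for s in(-1,1)])
cv2.imwrite("pics/w6.png",np.hstack([cv2.resize(a[90:300,120:400],(400,300),interpolation=3),cv2.resize(b[130:250,160:320],(400,300),interpolation=3)]))
np.save("pics/top6.npy",b)
E
```

```text
[255.09381354 173.5729945 ] [array([255.21684613, 192.06615256]), array([254.97188721, 154.51273461])]
```

View pics/w6.png

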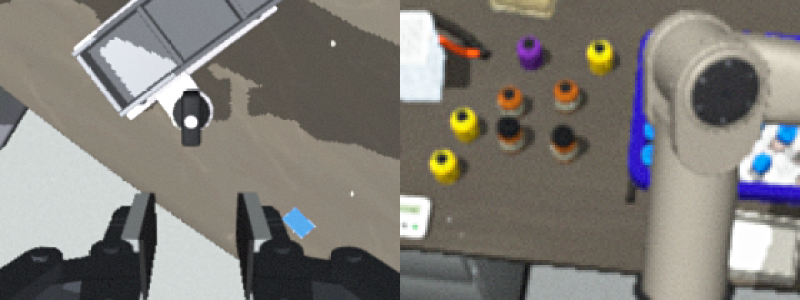

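The knob bar now lies along the tight direction (-0.65 rad). In the top view the jars are at (511,98) and (566,93) without caps, and (509,128) and (562,138) with caps. I'll go back over to them.

```bash
python3 - <<'E'
from h import *
for n,u,v,z in(("opA",511,92,.06),("opB",566,87,.06),("capA",509,122,.07),("capB",562,131,.07)): print(n,at("top",160+(u-400)/2.5,130+v/2.5,z))
go(.5,.25,.27,-1.57)
E
```

```text
opA [0.6171 0.2999 0.06  ]
opB [0.6372 0.2092 0.06  ]
capA [0.5565 0.292  0.07  ]
capB [0.5504 0.2023 0.07  ]
d [ 0.4822 -0.5254 -0.0505] spin 0.6724 q7 0.376
```

>>> play_rows(
  targets="0.3 0.027 -0.029 -0.015 0.1;0.3 0.054 -0.058 -0.03 0.2;-0.3 0.081 -0.087 -0.04 0.3;-0.3 0.108 -0.116 -0.05 0.4;-1 0.135 -0.145 -0.05 0.5;-1 0.162 -0.174 -0.05 0.6;-1 0.189 -0.203 -0.05 0.67;-1 0.216 -0.232 -0.05 0.67",
)

```text
clock: 16.23
tcp_pos: [0.4736, -0.1424, 0.2671]
orientation: [3.141, -0.002, -0.003]
contact_force: [0.7, 0.9, 0.4]
grip_width: 0.0856
gripper_force: 0.0
```

```bash
python3 - <<'E'
from h import *
go(.5,.25,.27,-1.57)
E
```

```text
d [ 0.026  -0.3925 -0.0031] spin -0.0019 q7 -0.85
```

>>> play_rows(
  targets="-1 0.003 -0.04 0 0;-1 0.006 -0.08 0 0;-1 0.009 -0.12 0 0;-1 0.012 -0.16 0 0;-1 0.016 -0.2 0 0;-1 0.02 -0.24 0 0;-1 0.022 -0.28 0 0;-1 0.024 -0.32 0 0",
)

```text
clock: 16.9
tcp_pos: [0.4964, 0.178, 0.2672]
orientation: [3.141, 0.006, -0.003]
contact_force: [0.7, -0.4, -0.2]
grip_width: 0.0854
gripper_force: 0.0
```

>>> play_rows(
  targets="-1 0 -0.03 0 0;-1 0 -0.055 0 0;-1 0 -0.065 0 0;-1 0 -0.065 0 0;-1 0 -0.065 0 0",
)

```text
clock: 17.32
tcp_pos: [0.497, 0.2394, 0.2677]
orientation: [3.14, 0.004, -0.001]
contact_force: [0.0, -1.2, -0.3]
grip_width: 0.0854
gripper_force: 0.0
```

```bash
python3 - <<'E'
from h import *
print(yaw(),r.get_obs()["joints"])
a=r.grab_frame("wrist")[:,:,::-1];cv2.imwrite("pics/w7.png",cv2.resize(a,(800,600),interpolation=3))
E
```

```text
(array([0.49695251, 0.23943582, 0.267718  ]), array([[ 9.99996628e-01,  2.47001863e-03, -8.02334101e-04],
       [ 2.46880867e-03, -9.99995819e-01, -1.50554937e-03],
       [-8.06049481e-04,  1.50356348e-03, -9.99998545e-01]])) [-1.50042396  0.56082298  1.34902375  1.86093874 -0.58655542  1.20929712
 -1.52668071]
```

View pics/w7.png

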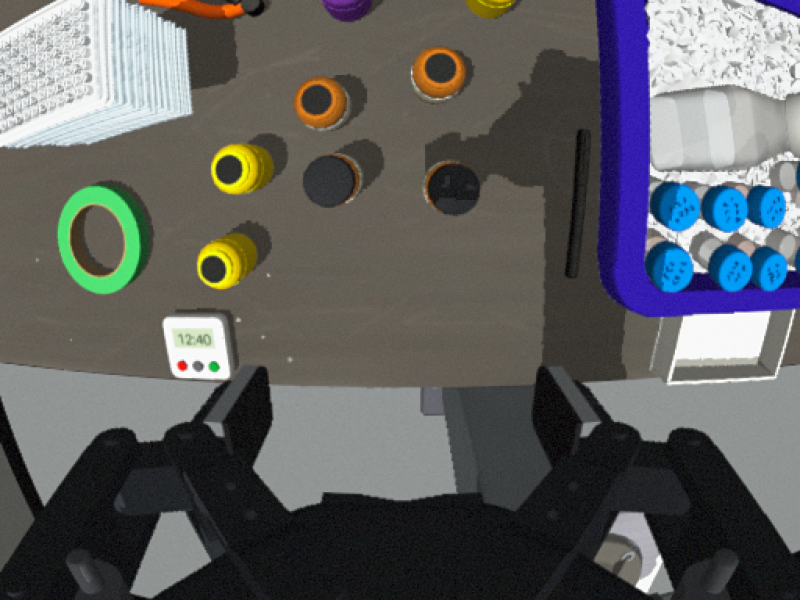

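The jars are cleanly visible. Cap tops are at (331,181) and (454,188), open mouths at (317,99) and (439,68). The decoys are yellow at (240,168) and (225,262) and purple at the top edge. The bin's left corner is at (668,380).

```bash
python3 - <<'E'
from h import *
W=lambda u,v,z: at("wrist",u*.64,v*.64,z)
for n,u,v,z in(("capA",331,181,.07),("capB",454,188,.07),("opA",317,99,.06),("opB",439,68,.06)): print(n,W(u,v,z))
P=W(454,188,.07); go(P[0],P[1],.034,-1.57)
c=[W(668,380,.042),W(655,379,.0),W(672,311,.042),W(794,311,.042),W(775,378,.042)];print("bin",c)
print("tape",W(103,240,.019),"timer",W(199,346,.021))
E
```

```text
capA [0.5531 0.2902 0.07  ]
capB [0.5477 0.2    0.07  ]
opA [0.616  0.3018 0.06  ]
opB [0.6389 0.2106 0.06  ]
d [0.0507 0.0383 0.2341] spin -0.0003 q7 -1.527
bin [array([ 0.3678, -0.0306,  0.042 ]), array([ 0.3477, -0.0426, -0.    ]), array([ 0.4415, -0.0185,  0.042 ]), array([ 0.4382, -0.2025,  0.042 ]), array([ 0.3557, -0.1984,  0.042 ])]
tape [0.5073 0.5343 0.019 ] timer [0.3994 0.4357 0.021 ]
```

>>> play_rows(
  targets="-1 0.025 0.019 0.02 0;-1 0.05 0.037 0.05 0;-1 0.05 0.037 0.09 0;-1 0.05 0.037 0.13 0;-1 0.05 0.037 0.16 0;-1 0.05 0.037 0.16 0;-1 0.05 0.037 0.16 0",
  squeeze=30,
)

```text
clock: 17.95
tcp_pos: [0.547, 0.2014, 0.1085]
orientation: [3.14, -0.001, -0.003]
contact_force: [1.0, -0.4, 0.2]
grip_width: 0.0854
gripper_force: 0.0
```

```bash
python3 - <<'E'
from h import *
a=r.grab_frame("wrist");print(r.get_obs()["joints"][:3])
uv=proj("wrist",np.array([[.547,.201,.07]]));print(uv)
g=a.max(2).astype(np.uint8);x,y=uv[0].astype(int);
m=(g<70).astype(np.uint8);m[:max(0,y-60)]=0;m[y+60:]=0
n,l,s,c=cv2.connectedComponentsWithStats(m)
for i in range(1,n):
    if s[i,4]>200:
        print(s[i],c[i], at("wrist",*c[i],.07))
go(.547,.201,.032,-1.57)
E
```

```text
[-1.18615225  0.74092881  1.05992922]
[[258.72397479 213.43744183]]
[ 367  153   36  120 1418] [387.02397743 210.48448519] [0.5479 0.1104 0.07  ]
[111 172  45  52 505] [141.16633663 188.27920792] [0.5643 0.2806 0.07  ]
[ 232  180   55   58 1306] [262.39892802 202.05206738] [0.555  0.1986 0.07  ]
[142 235  32  38 752] [161.19680851 257.93218085] [0.5112 0.2723 0.07  ]
[340 234  33  39 778] [352.3907455  257.72493573] [0.5113 0.1323 0.07  ]
[112 244  36  29 213] [131.69014085 260.55399061] [0.5072 0.297  0.07  ]
d [-0.0013  0.0011  0.078 ] spin -0.0004 q7 -1.309
```

>>> play_rows(
  targets="-1 0.001 0.001 0.03 0;-1 0.001 0.001 0.055 0;-1 0.001 0.001 0.076 0;-1 0.001 0.001 0.076 0;1 0.001 0.001 0.076 0;1 0.001 0.001 0.076 0;1 0.001 0.001 0.076 0;1 0.001 0.001 0.076 0",
)

```text
clock: 18.67
tcp_pos: [0.5496, 0.203, 0.0344]
orientation: [-3.14, -0.004, -0.004]
contact_force: [-1.2, 1.3, 11.3]
grip_width: 0.041
gripper_force: 29.0
```

>>> play_rows(
  targets="1 0 0 0 0;1 0 0 0 0;1 0 0 -0.03 0;1 0 0 -0.07 0;1 0 0 -0.11 0;1 0 0 -0.15 0;1 0 0 -0.19 0;1 0 0 -0.22 0",
)

```text
clock: 19.33
tcp_pos: [0.5491, 0.2022, 0.2565]
orientation: [-3.14, -0.003, -0.004]
contact_force: [-0.0, 0.2, -0.7]
grip_width: 0.0403
gripper_force: 31.6
```

```bash
python3 - <<'E'
from h import *
o=r.get_obs();print(o["contact_force"],o["joints"])
P=car(.054,0);go(P[0],P[1],.28,RH-np.pi/2)
a=r.grab_frame("wrist")[:,:,::-1];np.save("pics/w8.npy",a)
g=a[120:384,170:350].max(2);print()
cv2.imwrite("pics/w8.png",cv2.resize(a[100:320,110:410],(800,587),interpolation=3))
E
```

```text
[-0.03108958  0.16546958 -0.65693829] [-1.31042381  0.59486388  1.2562115   1.80099355 -0.60929081  1.202252
 -1.43856599]
d [ 0.0117  0.6269 -0.0244] spin 0.245 q7 -1.439
```

View pics/w8.png

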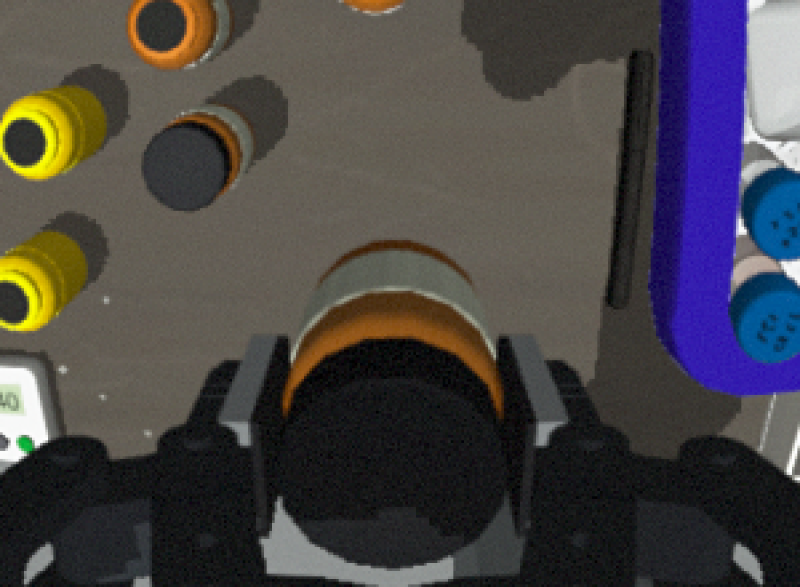

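The capped jar is held between the pads. The cap is centred at (393,470), about 225 px wide.

```bash
python3 - <<'E'
from h import *
p,M=yaw()
for z in(.03,.034,.038,.042,.046):   # cap top height above TCP
    c=[at("wrist",110+u/2.667,100+v/2.667,p[2]+z) for u,v in((282,470),(507,470),(393,378),(393,567))]
    print(z,np.linalg.norm(c[0]-c[1]),np.linalg.norm(c[2]-c[3]),[(M.T@(q-p)).round(4) for q in c])
E
```

```text
0.03 0.0382001308898281 0.039000000000000035 [array([-0.0049, -0.0187, -0.03  ]), array([-0.0049,  0.0195, -0.0301]), array([ 0.0129,  0.0001, -0.0299]), array([-0.0261,  0.    , -0.0303])]
0.034 0.03690013550110624 0.037699999999999956 [array([-0.0023, -0.0182, -0.034 ]), array([-0.0022,  0.0187, -0.0341]), array([ 0.015 ,  0.0001, -0.0339]), array([-0.0227,  0.    , -0.0342])]
0.038 0.03550014084479103 0.0363001377407855 [array([ 0.0003, -0.0175, -0.038 ]), array([ 0.0004,  0.018 , -0.0381]), array([ 0.0169,  0.0001, -0.0379]), array([-0.0194,  0.0001, -0.0382])]
0.042 0.03410014662725073 0.03490014326618163 [array([ 0.003 , -0.0168, -0.0419]), array([ 0.003 ,  0.0173, -0.0421]), array([ 0.019 ,  0.    , -0.0418]), array([-0.0159,  0.0001, -0.0422])]
0.046 0.03290015197533289 0.03350014925339894 [array([ 0.0056, -0.0162, -0.0459]), array([ 0.0057,  0.0167, -0.046 ]), array([ 0.0209,  0.    , -0.0458]), array([-0.0126,  0.0001, -0.0461])]
```

>>> play_rows(
  targets="1 0 0.0 -0.03 0;1 0 0.035 -0.035 0;1 0 0.075 -0.035 0;1 0 0.115 -0.035 0;1 0.0 0.155 -0.035 0;1 0.0 0.195 -0.035 0.05;1 0.0 0.235 -0.035 0.1;1 0.0 0.275 -0.035 0.15",
)

```text
clock: 20.05
tcp_pos: [0.5486, -0.0741, 0.2879]
orientation: [-3.132, 0.235, -0.001]
contact_force: [1.6, 0.0, 0.2]
grip_width: 0.0406
gripper_force: 31.6
```

```bash
python3 - <<'E'
from h import *
o=r.get_obs();print(o["contact_force"],o["joints"],o["grip_width"])
P=car(.058,0);go(P[0],P[1],.28,RH-np.pi/2)
E
```

```text
[1.55581023 0.01790936 0.24567662] [-0.91224164  0.49121662  1.3048141   1.83210841 -0.50820946  1.21574205
 -1.17048199] 0.04058966053761443
d [0.0693 0.3451 0.0075] spin 0.0935 q7 -1.17
```

>>> play_rows(
  targets="1 0.008 0.04 0 0.03;1 0.016 0.08 0 0.06;1 0.024 0.12 0 0.093;1 0.032 0.16 0 0.093;1 0.04 0.2 0 0.093;1 0.048 0.24 0 0.093;1 0.056 0.28 0 0.093;1 0.064 0.318 0 0.093",
)

```text
clock: 20.72
tcp_pos: [0.5652, -0.3985, 0.2877]
orientation: [-3.119, 0.378, -0.0]
contact_force: [1.0, -0.5, -0.3]
grip_width: 0.0404
gripper_force: 31.6
```

>>> play_rows(
  targets="1 0.002 0.015 0 0;1 0.003 0.025 0 0;1 0.003 0.025 0.03 0;1 0.003 0.025 0.07 0;1 0.003 0.025 0.1 0;1 0.003 0.025 0.1 0;1 0.003 0.025 0.1 0;1 0.003 0.025 0.1 0",
)

```text
clock: 21.38
tcp_pos: [0.5636, -0.4215, 0.1898]
orientation: [3.118, -0.375, 0.003]
contact_force: [0.3, 0.1, 0.7]
grip_width: 0.0407
gripper_force: 31.6
```

```bash
python3 - <<'E'
from h import *
o=r.get_obs();print(o["contact_force"],o["joints"],o["grip_width"])
P=car(.058,0);go(P[0],P[1],.090,RH-np.pi/2)
uv=proj("wrist",np.array([[*car(x,y)[:2],.08] for x,y in((.079,.025),(.079,-.025),(.029,.025),(.029,-.025),(.083,.029),(.083,-.029))]));print(uv)
a=r.grab_frame("wrist")[:,:,::-1].copy()
for q in uv: cv2.circle(a,tuple(int(round(v)) for v in q),1,(0,0,255),-1)
cv2.imwrite("pics/w9.png",cv2.resize(a[120:340,110:410],(800,587),interpolation=3))
E
```

```text
[0.30044604 0.07226277 0.680894  ] [-0.04516701  0.77538196  1.00315897  1.56470688 -0.68995234  1.1872366
 -0.71585676] 0.04065849686724486
d [0.0028 0.0034 0.0998] spin 0.0037 q7 -0.716
[[231.97162453 156.92580651]
 [289.64193723 157.15331457]
 [233.03224895 211.15704074]
 [287.83524114 211.26826831]
 [227.30083874 152.39474906]
 [294.33913403 152.67017812]]
```

View pics/w9.png

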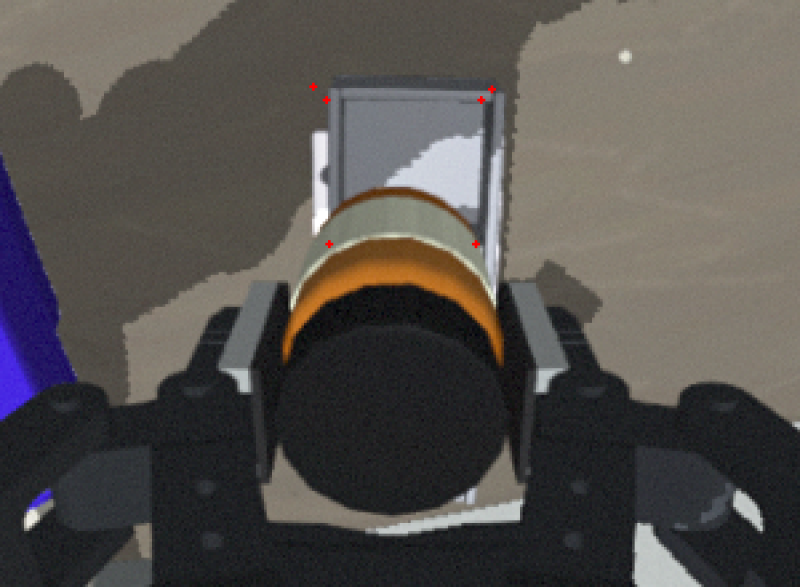

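The red marks are the predicted pocket. The real one sits about 14 px to the right, which is about 4 mm toward -y of the rail, and x agrees. I'll shift, descend partway, and check again.

>>> play_rows(
  targets="1 0.002 0.004 0.01 0.003;1 0.002 0.007 0.03 0.003;1 0.002 0.007 0.05 0.003;1 0.002 0.007 0.05 0.003;1 0.002 0.007 0.05 0.003;1 0.002 0.007 0.05 0.003",
)

```text
clock: 21.93
tcp_pos: [0.5636, -0.4293, 0.139]
orientation: [3.117, -0.381, 0.003]
contact_force: [0.2, -0.0, -0.3]
grip_width: 0.0405
gripper_force: 31.6
```

```bash
python3 - <<'E'
from h import *
P=car(.058,0);go(P[0],P[1],.090,RH-np.pi/2)
a=r.grab_frame("wrist")[:,:,::-1].copy()
uv=proj("wrist",np.array([[*(car(x,y)-.004*N)[:2],.08] for x,y in((.079,.025),(.079,-.025),(.029,.025),(.029,-.025),(.083,.029),(.083,-.029))]));print(uv)
for q in uv: cv2.circle(a,tuple(int(round(v)) for v in q),1,(0,0,255),-1)
cv2.imwrite("pics/w10.png",cv2.resize(a[120:340,110:410],(800,587),interpolation=3))
E
```

```text
d [ 0.0011 -0.0041  0.049 ] spin -0.0001 q7 -0.683
[[221.00500582 172.55633542]
 [292.06272298 172.50281727]
 [223.54335062 237.10322333]
 [289.6406233  237.05014658]
 [215.1968399  167.03908295]
 [297.86305971 166.97715645]]
```

View pics/w10.png

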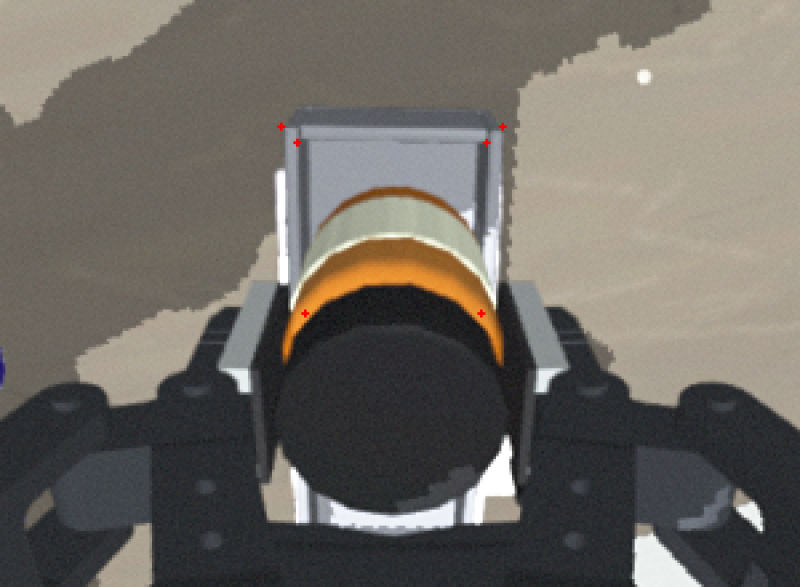

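The jar (column 393) is now centred on the pocket (column 395), and the front rim is at its predicted row. Lowering.

>>> play_rows(
  targets="1 0.001 0 0.02 0;1 0.001 0 0.035 0;1 0.001 0 0.044 0;1 0.001 0 0.048 0;1 0.001 0 0.048 0;1 0.001 0 0.048 0",
)

```text
clock: 22.48
tcp_pos: [0.5641, -0.429, 0.0898]
orientation: [3.118, -0.381, 0.0]
contact_force: [0.3, 0.3, 0.2]
grip_width: 0.0405
gripper_force: 31.6
```

```bash
sed -i 's/^HOME.*//; s/HOME=np.array(\[.5094,-.4117,0\])/HOME=np.array([.5094,-.4117,0])-.0045*N/' h.py; python3 - <<'E'
from h import *
o=r.get_obs();print(o["contact_force"],o["moment"],o["grip_width"],o["tcp_pos"])
P=car(.058,0);go(P[0],P[1],.090,RH-np.pi/2)
E
```

```text
[0.33932368 0.25858113 0.22494278] [0.03937719 0.02294255 0.02945436] 0.04051707179264545 [ 0.56406378 -0.42901616  0.08981421]
d [ 0.0008  0.0009 -0.0002] spin -0.0001 q7 -0.655
```

>>> play_rows(
  targets="1 0 0 0.001 0;1 0 0 0.002 0;1 0 0 0.003 0;1 0 0 0.003 0",
)

```text
clock: 22.82
tcp_pos: [0.5644, -0.4292, 0.0876]
orientation: [3.118, -0.381, 0.002]
contact_force: [-0.6, 0.7, 4.8]
grip_width: 0.0403
gripper_force: 32.0
```

Floor contact at 5 N. Release (opening about 60 mm) and rise.

>>> play_rows(
  targets="1 0 0 0 0;-0.4 0 0 0 0;-0.4 0 0 0 0;-0.4 0 0 0 0;-0.4 0 0 -0.03 0;-0.4 0 0 -0.07 0;-1 0 0 -0.11 0;-1 0 0 -0.15 0",
)

```text
clock: 23.48
tcp_pos: [0.5636, -0.4285, 0.2376]
orientation: [-3.118, 0.382, 0.002]
contact_force: [1.3, -0.5, 0.3]
grip_width: 0.0813
gripper_force: 0.0
```

>>> play_rows(
  targets="-1 0 0 -0.04 0;-1 0 -0.04 -0.05 0;-1 0 -0.08 -0.05 0;-1 0 -0.12 -0.05 0;-1 -0.01 -0.16 -0.05 0;-1 -0.02 -0.2 -0.05 0;-1 -0.03 -0.24 -0.05 0;-1 -0.04 -0.28 -0.05 0",
)

```text
clock: 24.15
tcp_pos: [0.5922, -0.1453, 0.2862]
orientation: [-3.118, 0.381, 0.0]
contact_force: [1.4, 0.9, -0.6]
grip_width: 0.0856
gripper_force: 0.0
```

```bash
python3 - <<'E'
from h import *
print(r.get_obs()["joints"])
go(.51,.26,.27,-1.57)
E
```

```text
[-0.6635429   0.57843239  1.2061352   1.70325832 -0.56598602  1.26241239
 -1.14396496]
d [-0.1775 -0.3736  0.0163] spin -0.2442 q7 -1.144
```

>>> play_rows(
  targets="-1 -0.018 -0.037 0 -0.05;-1 -0.036 -0.074 0 -0.1;-1 -0.054 -0.111 0 -0.15;-1 -0.072 -0.148 0 -0.2;-1 -0.09 -0.185 0 -0.244;-1 -0.108 -0.222 0 -0.244;-1 -0.126 -0.259 0 -0.244;-1 -0.144 -0.296 0 -0.244",
)

```text
clock: 24.82
tcp_pos: [0.5232, 0.1766, 0.2865]
orientation: [-3.141, -0.001, 0.0]
contact_force: [0.6, 0.7, 0.1]
grip_width: 0.0857
gripper_force: 0.0
```

>>> play_rows(
  targets="-1 -0.01 -0.03 0.01 0;-1 -0.02 -0.06 0.02 0;-1 -0.02 -0.06 0.02 0;-1 -0.02 -0.06 0.02 0;-1 -0.02 -0.06 0.02 0",
)

```text
clock: 25.23
tcp_pos: [0.5042, 0.2339, 0.2665]
orientation: [3.141, 0.001, 0.0]
contact_force: [0.8, -0.1, 0.5]
grip_width: 0.0851
gripper_force: 0.0
```

```bash
cat >> h.py <<'E'
def jars(name="wrist",pts=()):
    """predicted jars -> orange-hue blobs and dark cap circles near them"""
    ci=r.camera_info(name); a=r.grab_frame(name)
    hsv=cv2.cvtColor(a,cv2.COLOR_RGB2HSV)
    m=((hsv[...,0]>=5)&(hsv[...,0]<=19)&(hsv[...,1]>150)&(hsv[...,2]>90)).astype(np.uint8)
    n,l,s,c=cv2.connectedComponentsWithStats(m)
    for i in range(1,n):
        if s[i,4]>25: print("orange",s[i],c[i].round(1),at(name,*c[i],.05,ci))
    d=(a.max(2)<62).astype(np.uint8)
    n,l,s,c=cv2.connectedComponentsWithStats(d)
    for i in range(1,n):
        x,y,w,h,A=s[i]
        if 12<w<70 and 12<h<70 and A>.6*w*h: print("dark",s[i],at(name,x+w/2-.5,y+h/2-.5,.07,ci),"z.06",at(name,x+w/2-.5,y+h/2-.5,.06,ci))
    return a,ci
E
python3 - <<'E'
from h import *
print(yaw()[0],r.get_obs()["joints"])
a,ci=jars()
print(proj("wrist",np.array([[.551,.292,.07],[.614,.303,.06],[.637,.212,.06]])))
E
```

```text
[0.50419982 0.23386492 0.26653177] [-1.46550716  0.53912549  1.30650296  1.85369994 -0.56146278  1.19332191
 -1.54289495]
orange [ 85   0  67  17 584] [117.4   8.5] [0.7109 0.4147 0.05  ]
orange [260  35  34  33 570] [275.7  52.1] [0.637  0.2116 0.05  ]
orange [183  55  33  33 561] [200.6  71.7] [0.6142 0.3015 0.05  ]
orange [207 105  18  26  65] [219.8 115.4] [0.56   0.2787 0.05  ]
dark [268  41  19  17 260] [0.6372 0.2114 0.07  ] z.06 [0.639  0.2107 0.06  ]
dark [189  61  18  18 248] [0.6148 0.3014 0.07  ] z.06 [0.616  0.3033 0.06  ]
dark [135 107  15  17 206] [0.5651 0.3707 0.07  ] z.06 [0.5649 0.3747 0.06  ]
dark [189 106  34  33 836] [0.5535 0.2929 0.07  ] z.06 [0.5529 0.2946 0.06  ]
dark [126 171  14  15 176] [0.4877 0.3898 0.07  ] z.06 [0.4851 0.3944 0.06  ]
[[205.81258653 124.5838975 ]
 [197.22619598  71.61014657]
 [275.17720974  51.00737372]]
```

```bash
python3 - <<'E'
from h import *
go(.551,.292,.034,-1.57)
E
```

```text
d [ 0.0462 -0.0589  0.2329] spin -0.002 q7 -1.543
```

>>> play_rows(
  targets="-0.5 0.024 -0.03 0.02 0;-0.5 0.046 -0.058 0.05 0;-0.5 0.046 -0.058 0.09 0;-0.5 0.046 -0.058 0.13 0;-0.5 0.046 -0.058 0.16 0;-0.5 0.046 -0.058 0.19 0;-0.5 0.046 -0.058 0.215 0;-0.5 0.046 -0.058 0.23 0",
)

```text
clock: 25.95
tcp_pos: [0.5499, 0.2905, 0.0343]
orientation: [3.14, -0.003, -0.003]
contact_force: [0.5, -0.2, 1.0]
grip_width: 0.0643
gripper_force: 0.0
```

>>> play_rows(
  targets="-0.5 0 0 0.002 0;-0.5 0 0 0.002 0;1 0 0 0.002 0;1 0 0 0.002 0;1 0 0 0.002 0;1 0 0 0.002 0;1 0 0 0.002 0;1 0 0 -0.02 0",
)

```text
clock: 26.62
tcp_pos: [0.5484, 0.2925, 0.0548]
orientation: [3.14, 0.002, -0.005]
contact_force: [-0.4, 0.4, -1.8]
grip_width: 0.0403
gripper_force: 31.0
```

>>> play_rows(
  targets="1 0 0 -0.04 0;1 0 0 -0.08 0;1 0 0 -0.12 0;1 0 0 -0.16 0;1 0 0 -0.2 0;1 0 0 -0.23 0;1 0 0 -0.23 0;1 0 0 -0.23 0",
)

```text
clock: 27.28
tcp_pos: [0.5509, 0.2928, 0.2888]
orientation: [-3.139, -0.001, -0.005]
contact_force: [-0.7, 0.3, -0.9]
grip_width: 0.0406
gripper_force: 31.0
```

```bash
python3 - <<'E'
from h import *
o=r.get_obs();print(o["contact_force"],o["joints"],o["grip_width"])
a,ci=jars()
p,M=yaw()
# silhouette of held cap: dark extents along the centre column and across
sub=a[:,257].max(1); print("col257",[(i,int(sub[i])) for i in range(180,330,4)])
P=car(-.054+.003,0);go(P[0],P[1],.285,RH-np.pi/2)
b=np.load("pics/w8.npy");print("ref",[(i,int(b[i,257].max())) for i in range(180,330,4)])
E
```

```text
[-0.67020705  0.2502491  -0.89533826] [-1.37790331  0.61751812  1.22591443  1.66986853 -0.60564844  1.28854209
 -1.60392331] 0.04056494132932637
orange [124  25  73  22 655] [159.2  36.3] [0.7165 0.422  0.05  ]
orange [305  76  32  31 526] [319.6  91.5] [0.6385 0.2133 0.05  ]
orange [234  93  31  31 508] [249.3 107.9] [0.6156 0.3034 0.05  ]
orange [217 206  81  38 729] [255.4 218.1] [0.4662 0.2957 0.05  ]
dark [254  22  18  16 222] [0.7134 0.287  0.07  ] z.06 [0.7159 0.2869 0.06  ]
dark [351  25  15  15 182] [0.7177 0.1678 0.07  ] z.06 [0.7204 0.1644 0.06  ]
dark [315  83  17  17 227] [0.6384 0.2132 0.07  ] z.06 [0.6389 0.2111 0.06  ]
dark [241 100  17  17 231] [0.6157 0.3032 0.07  ] z.06 [0.6156 0.3035 0.06  ]
dark [186 141  16  16 201] [0.5666 0.3728 0.07  ] z.06 [0.5651 0.375  0.06  ]
dark [176 201  15  14 163] [0.4884 0.3915 0.07  ] z.06 [0.4847 0.3942 0.06  ]
col257 [(180, 97), (184, 70), (188, 100), (192, 102), (196, 100), (200, 76), (204, 80), (208, 117), (212, 143), (216, 16), (220, 9), (224, 19), (228, 25), (232, 28), (236, 25), (240, 20), (244, 26), (248, 21), (252, 25), (256, 22), (260, 25), (264, 29), (268, 22), (272, 14), (276, 26), (280, 22), (284, 22), (288, 24), (292, 35), (296, 36), (300, 34), (304, 148), (308, 150), (312, 148), (316, 150), (320, 77), (324, 18), (328, 21)]
d [-0.0918  0.6965  0.0008] spin 0.2443 q7 -1.604
ref [(180, 100), (184, 98), (188, 100), (192, 67), (196, 102), (200, 100), (204, 99), (208, 160), (212, 77), (216, 84), (220, 129), (224, 143), (228, 7), (232, 12), (236, 12), (240, 15), (244, 31), (248, 19), (252, 27), (256, 24), (260, 26), (264, 31), (268, 17), (272, 17), (276, 22), (280, 28), (284, 24), (288, 16), (292, 40), (296, 39), (300, 36), (304, 40), (308, 38), (312, 38), (316, 146), (320, 77), (324, 20), (328, 23)]
```

>>> play_rows(
  targets="1 -0.005 0.04 0 0;1 -0.01 0.08 0 0.03;1 -0.016 0.12 0 0.06;1 -0.022 0.16 0 0.09;1 -0.027 0.2 0 0.12;1 -0.033 0.24 0 0.15;1 -0.038 0.28 0 0.2;1 -0.044 0.32 0 0.244",
)

```text
clock: 28.0
tcp_pos: [0.5047, -0.0285, 0.285]
orientation: [3.118, -0.384, -0.004]
contact_force: [0.5, -0.4, -0.1]
grip_width: 0.0406
gripper_force: 31.0
```

```bash
python3 - <<'E'
from h import *
P=car(-.0555,0);go(P[0],P[1],.285,RH-np.pi/2);print(r.get_obs()["joints"])
E
```

```text
d [4.200e-02 3.752e-01 1.000e-04] spin -0.0016 q7 -1.399
[-1.13355907  0.39430811  1.38827595  1.93733723 -0.4230893   1.16591863
 -1.39920578]
```

>>> play_rows(
  targets="1 0.004 0.04 0 0;1 0.008 0.08 0 0;1 0.012 0.12 0 0;1 0.016 0.16 0 0;1 0.021 0.2 0 0;1 0.026 0.24 0 0;1 0.031 0.28 0 0;1 0.036 0.32 0 0",
)

```text
clock: 28.67
tcp_pos: [0.4631, -0.3474, 0.2847]
orientation: [-3.117, 0.38, 0.004]
contact_force: [0.8, -0.5, -0.6]
grip_width: 0.0401
gripper_force: 31.0
```

>>> play_rows(
  targets="1 0.003 0.03 0 0;1 0.006 0.055 0 0;1 0.006 0.055 0.03 0;1 0.006 0.055 0.07 0;1 0.006 0.055 0.1 0;1 0.006 0.055 0.13 0;1 0.006 0.055 0.145 0;1 0.006 0.055 0.145 0",
)

```text
clock: 29.33
tcp_pos: [0.4547, -0.3989, 0.1371]
orientation: [-3.114, 0.381, 0.011]
contact_force: [0.3, 0.6, -0.2]
grip_width: 0.0404
gripper_force: 31.0
```

```bash
python3 - <<'E'
from h import *
P=car(-.0555,0);go(P[0],P[1],.09,RH-np.pi/2);print(r.get_obs()["joints"])
ci=r.camera_info("wrist");a=r.grab_frame("wrist").astype(int)
for x in(-.029,-.02,.0):
  uv=proj("wrist",np.array([[*car(x,y)[:2],.08] for y in(.029,.025,-.025,-.029)]),ci);v=int(round(uv[0,1]));print(uv.round(1).tolist())
  print(v,[int(q) for q in a[v,int(uv[0,0])-10:int(uv[3,0])+12].sum(1)//3])
E
```

```text
d [0.0011 0.0038 0.0471] spin -0.0001 q7 -0.621
[-0.03750351  0.66120535  0.94642643  1.85124031 -0.64218092  0.97918992
 -0.62099336]
[[220.5, 165.3], [226.2, 165.3], [298.6, 165.4], [304.3, 165.4]]
165 [100, 96, 98, 98, 94, 125, 223, 251, 169, 145, 152, 153, 139, 116, 74, 78, 95, 119, 137, 125, 125, 128, 129, 131, 130, 131, 132, 135, 133, 132, 136, 129, 129, 130, 132, 134, 136, 134, 134, 133, 140, 135, 139, 139, 140, 139, 139, 137, 138, 140, 141, 147, 146, 145, 149, 138, 138, 137, 128, 127, 131, 136, 133, 138, 134, 140, 140, 136, 139, 142, 140, 135, 141, 140, 139, 144, 142, 140, 143, 143, 149, 141, 144, 146, 141, 94, 114, 144, 154, 157, 150, 213, 255, 254, 253, 253, 253, 254, 253, 253, 253, 253, 253, 253, 254, 254]
[[220.1, 152.5], [225.9, 152.5], [299.0, 152.6], [304.7, 152.6]]
153 [98, 97, 96, 92, 91, 124, 250, 255, 156, 142, 152, 155, 135, 99, 80, 80, 88, 112, 134, 127, 130, 138, 137, 136, 138, 136, 139, 139, 140, 136, 133, 140, 137, 138, 144, 151, 152, 154, 152, 152, 149, 151, 150, 152, 153, 151, 150, 154, 150, 154, 153, 151, 149, 153, 153, 154, 153, 153, 155, 153, 152, 155, 153, 154, 154, 156, 152, 155, 157, 154, 155, 156, 160, 156, 160, 160, 158, 156, 158, 159, 157, 156, 98, 71, 66, 72, 76, 126, 152, 152, 155, 157, 235, 249, 124, 100, 99, 104, 101, 100, 98, 98, 100, 94, 97, 96]
[[219.5, 123.4], [225.4, 123.3], [299.7, 123.5], [305.5, 123.6]]
123 [100, 99, 97, 104, 97, 116, 228, 255, 231, 149, 147, 156, 156, 146, 93, 77, 76, 82, 119, 155, 155, 158, 157, 156, 157, 158, 156, 159, 157, 155, 158, 157, 158, 156, 159, 154, 159, 156, 159, 157, 159, 159, 156, 158, 158, 158, 160, 159, 158, 160, 159, 161, 157, 158, 159, 157, 158, 158, 157, 159, 159, 158, 162, 158, 159, 160, 157, 159, 162, 158, 159, 156, 165, 158, 160, 162, 162, 158, 156, 161, 159, 158, 164, 154, 110, 69, 69, 67, 76, 109, 145, 158, 157, 154, 207, 211, 143, 101, 101, 101, 98, 103, 99, 101, 101, 104, 103, 103]
```

>>> play_rows(
  targets="1 0.001 0.002 0 0;1 0.001 0.002 0.01 0;1 0.001 0.002 0.025 0;1 0.001 0.002 0.037 0;1 0.001 0.002 0.044 0;1 0.001 0.002 0.044 0;1 0.001 0.002 0.044 0",
)

```text
clock: 29.97
tcp_pos: [0.4522, -0.4044, 0.0974]
orientation: [-3.117, 0.387, 0.009]
contact_force: [-12.6, 3.1, 14.6]
grip_width: 0.0401
gripper_force: 42.9
```

```bash
python3 - <<'E'
from h import *
P=car(-.0555,0);go(P[0],P[1],.09,RH-np.pi/2);print(r.get_obs()["contact_force"])
E
```

```text
d [ 0.0018 -0.0022  0.0074] spin -0.0038 q7 -0.58
[-12.55527722   3.05431719  14.60756708]
```

>>> play_rows(
  targets="1 0 0 0.001 0;1 0 0 0.002 0;1 0 0 0.003 0;1 0 0 0.003 0",
)

```text
clock: 30.3
tcp_pos: [0.4514, -0.4041, 0.0949]
orientation: [-3.115, 0.387, 0.01]
contact_force: [-16.2, 6.6, 19.8]
grip_width: 0.0407
gripper_force: 44.1
```

Contact at +x: the jar is catching the divider. I'll back up, shift about 4 mm toward -x, and retry.

>>> play_rows(
  targets="1 0 0 -0.01 0;1 0 0 -0.025 0;1 -0.002 0 -0.025 0;1 -0.004 0 -0.025 0;1 -0.004 0 -0.025 0;1 -0.004 0 -0.025 0",
)

```text
clock: 30.8
tcp_pos: [0.4534, -0.4022, 0.1189]
orientation: [-3.118, 0.38, 0.0]
contact_force: [-0.7, -0.7, -1.8]
grip_width: 0.0407
gripper_force: 42.1
```

```bash
python3 - <<'E'
from h import *
P=car(-.0555,0);go(P[0],P[1],.09,RH-np.pi/2);o=r.get_obs();print(o["contact_force"],o["grip_width"])
a=r.grab_frame("wrist").astype(int);ci=r.camera_info("wrist")
s=a[:,257].max(1);print([(i,int(s[i])) for i in range(206,224)],[(i,int(s[i])) for i in range(296,318)])
# along x: end rim and dividers on the tray centreline
for x in(.083,.079,.029,.025,-.025,-.029): print(x,proj("wrist",np.array([*car(x,0)[:2],.08]),ci).round(1))
g=a[60:200,232:250].sum(2).mean(1)//3;print([int(q) for q in g])
E
```

```text
d [0.0011 0.0003 0.0289] spin 0.0004 q7 -0.596
[-0.66974522 -0.74431547 -1.84417104] 0.04066375455030947
[(206, 233), (207, 233), (208, 235), (209, 235), (210, 234), (211, 233), (212, 233), (213, 235), (214, 235), (215, 234), (216, 234), (217, 235), (218, 233), (219, 235), (220, 235), (221, 234), (222, 235), (223, 228)] [(296, 68), (297, 70), (298, 69), (299, 61), (300, 70), (301, 65), (302, 68), (303, 63), (304, 69), (305, 70), (306, 70), (307, 68), (308, 67), (309, 63), (310, 63), (311, 66), (312, 70), (313, 68), (314, 68), (315, 65), (316, 64), (317, 67)]
0.083 [257.3  -5.3]
0.079 [257.3   0.4]
0.029 [257.3  77.8]
0.025 [257.3  84.2]
-0.025 [257.3 164.9]
-0.029 [257.3 171.1]
[154, 151, 142, 140, 147, 159, 169, 174, 158, 148, 150, 158, 159, 165, 166, 165, 165, 165, 163, 145, 163, 166, 163, 159, 139, 85, 73, 110, 164, 166, 164, 164, 165, 164, 165, 164, 164, 165, 164, 164, 164, 164, 164, 164, 164, 165, 164, 163, 164, 164, 164, 164, 164, 164, 164, 163, 164, 163, 164, 164, 163, 164, 164, 163, 164, 163, 162, 164, 163, 163, 163, 163, 163, 163, 164, 163, 163, 162, 163, 162, 163, 162, 163, 163, 163, 162, 163, 162, 163, 162, 162, 162, 162, 163, 162, 162, 163, 158, 115, 92, 93, 93, 93, 93, 95, 118, 158, 165, 159, 155, 145, 139, 160, 161, 161, 162, 162, 160, 159, 149, 136, 129, 123, 117, 111, 107, 104, 104, 104, 108, 122, 146, 167, 181, 193, 203, 210, 212, 212, 212]
```

```bash
python3 - <<'E'
from h import *
a=r.grab_frame("wrist").astype(int)
s=a[:,257];print([(i,s[i].tolist()) for i in list(range(172,204,3))+list(range(220,262,3))])
print([(i,s[i].max()) for i in range(280,340,3)])
# cap width by row
for v in range(236,320,8):
    m=np.where(a[v,215:300].max(1)>95)[0]+215; L=m[m<257];Rr=m[m>257];print(v,L.max() if len(L) else None,Rr.min() if len(Rr) else None)
E
```

```text
[(172, [157, 157, 167]), (175, [159, 162, 173]), (178, [163, 116, 86]), (181, [186, 105, 27]), (184, [185, 106, 23]), (187, [184, 104, 22]), (190, [225, 221, 188]), (193, [230, 232, 214]), (196, [232, 235, 220]), (199, [230, 232, 217]), (202, [230, 234, 216]), (220, [231, 235, 219]), (223, [229, 205, 164]), (226, [196, 121, 47]), (229, [195, 122, 48]), (232, [194, 118, 44]), (235, [194, 117, 43]), (238, [194, 118, 40]), (241, [228, 145, 51]), (244, [246, 164, 45]), (247, [252, 179, 48]), (250, [254, 194, 62]), (253, [255, 204, 74]), (256, [66, 48, 42]), (259, [37, 39, 40])]
[(280, np.int64(38)), (283, np.int64(39)), (286, np.int64(46)), (289, np.int64(46)), (292, np.int64(39)), (295, np.int64(51)), (298, np.int64(72)), (301, np.int64(67)), (304, np.int64(69)), (307, np.int64(63)), (310, np.int64(69)), (313, np.int64(63)), (316, np.int64(66)), (319, np.int64(69)), (322, np.int64(46)), (325, np.int64(37)), (328, np.int64(48)), (331, np.int64(43)), (334, np.int64(45)), (337, np.int64(47))]
236 256 258
244 256 258
252 256 258
260 235 282
268 223 294
276 217 None
284 217 298
292 215 None
300 215 None
308 216 298
316 None None
```

The held jar's image is stretched. The body now spans rows 177–256 and the cap side is visible, so the jar pivoted about 25–30° in the grip at the divider. I'll set it on the clear bench at its old spot, let it stand up by itself, and regrip.

```bash
python3 - <<'E'
from h import *
d,s=go(.545,.24,.285,-1.57)
E
```

```text
d [-0.0657 -0.6455 -0.1658] spin -0.2436 q7 -0.596
```

>>> play_rows(
  targets="1 0 0 -0.04 0;1 0 0 -0.08 0;1 0 0 -0.12 0;1 0.0 -0.02 -0.15 0;1 0.0 -0.06 -0.165 0;1 0.0 -0.1 -0.165 0;1 0 -0.14 -0.165 0;1 0 -0.18 -0.165 0",
)

```text
clock: 31.57
tcp_pos: [0.497, -0.2262, 0.2845]
orientation: [-3.118, 0.381, -0.001]
contact_force: [2.0, 0.7, -0.6]
grip_width: 0.0404
gripper_force: 42.1
```

```bash
python3 - <<'E'
from h import *
d,s=go(.545,.24,.285,-1.57);print(r.get_obs()["joints"])
E
```

```text
d [-6.58e-02 -4.64e-01 -2.00e-04] spin -0.2443 q7 -1.054
[-0.60054291  0.41513395  1.21785619  1.85180032 -0.42401682  1.17248017
 -1.05354905]
```

>>> play_rows(
  targets="1 -0.006 -0.04 0 0;1 -0.011 -0.08 0 -0.04;1 -0.017 -0.12 0 -0.08;1 -0.023 -0.16 0 -0.12;1 -0.028 -0.2 0 -0.16;1 -0.034 -0.24 0 -0.2;1 -0.04 -0.28 0 -0.244;1 -0.045 -0.32 0 -0.244",
)

```text
clock: 32.23
tcp_pos: [0.5297, 0.0957, 0.2844]
orientation: [-3.141, -0.005, 0.0]
contact_force: [0.7, -0.6, -0.8]
grip_width: 0.0403
gripper_force: 42.1
```

```bash
python3 - <<'E'
from h import *
d,s=go(.545,.24,.07,-1.57);print(r.get_obs()["joints"])
E
```

```text
d [ 0.0159 -0.144   0.2145] spin 0.0027 q7 -1.411
[-1.23388904  0.40739142  1.24389521  1.86900736 -0.42095512  1.16895892
 -1.41078363]
```

>>> play_rows(
  targets="1 0.004 -0.04 0 0;1 0.008 -0.08 0 0;1 0.012 -0.12 0 0;1 0.015 -0.142 0.03 0;1 0.015 -0.142 0.07 0;1 0.015 -0.142 0.11 0;1 0.015 -0.142 0.15 0;1 0.015 -0.142 0.19 0",
)

```text
clock: 32.9
tcp_pos: [0.5446, 0.2357, 0.0922]
orientation: [3.141, 0.002, -0.0]
contact_force: [0.6, 0.8, -1.0]
grip_width: 0.04
gripper_force: 42.1
```

>>> play_rows(
  targets="1 0 0 0.02 0;1 0 0 0.035 0;1 0 0 0.041 0;1 0 0 0.044 0;1 0 0 0.046 0;1 0 0 0.046 0",
)

```text
clock: 33.4
tcp_pos: [0.5459, 0.2358, 0.0495]
orientation: [-3.141, -0.001, -0.003]
contact_force: [0.4, 0.8, -0.9]
grip_width: 0.0404
gripper_force: 42.1
```

```bash
python3 - <<'E'
from h import *
o=r.get_obs();print(o["tcp_pos"],o["contact_force"],o["moment"])
a=r.grab_frame("wrist").astype(int)
s=a[:,257];print([(i,s[i].tolist()) for i in list(range(160,330,6))])
E
```

```text
[0.54591393 0.23577204 0.04951385] [ 0.35669946  0.76231691 -0.92810289] [0.00196102 0.01115891 0.03083654]
[(160, [122, 117, 104]), (166, [124, 115, 107]), (172, [120, 115, 101]), (178, [170, 114, 71]), (184, [215, 123, 26]), (190, [239, 235, 209]), (196, [242, 245, 231]), (202, [243, 246, 233]), (208, [243, 246, 233]), (214, [243, 245, 232]), (220, [244, 246, 235]), (226, [220, 139, 50]), (232, [221, 139, 50]), (238, [220, 140, 51]), (244, [253, 186, 54]), (250, [255, 217, 72]), (256, [78, 52, 37]), (262, [40, 39, 43]), (268, [37, 42, 43]), (274, [42, 44, 46]), (280, [43, 46, 46]), (286, [45, 45, 47]), (292, [46, 53, 51]), (298, [49, 48, 53]), (304, [75, 74, 81]), (310, [70, 69, 77]), (316, [70, 70, 76]), (322, [46, 49, 51]), (328, [49, 51, 53])]
```

>>> play_rows(
  targets="1 0 0 0.001 0;1 0 0 0.002 0;1 0 0 0.003 0;1 0 0 0.004 0;1 0 0 0.005 0;1 0 0 0.005 0",
)

```text
clock: 33.95
tcp_pos: [0.5449, 0.2355, 0.0433]
orientation: [3.142, 0.001, -0.001]
contact_force: [-0.1, -0.3, -0.2]
grip_width: 0.0404
gripper_force: 42.1
```

>>> play_rows(
  targets="1 0 0 0.001 0;1 0 0 0.002 0;1 0 0 0.003 0;1 0 0 0.003 0",
)

```text
clock: 34.28
tcp_pos: [0.5449, 0.2354, 0.0402]
orientation: [3.141, 0.001, -0.001]
contact_force: [0.1, -0.3, -0.5]
grip_width: 0.0402
gripper_force: 42.1
```

>>> play_rows(
  targets="1 0 0 0.001 0;1 0 0 0.002 0;1 0 0 0.003 0;1 0 0 0.003 0",
)

```text
clock: 34.62
tcp_pos: [0.5449, 0.2354, 0.0372]
orientation: [3.141, 0.001, -0.0]
contact_force: [-0.1, 0.4, -0.7]
grip_width: 0.0402
gripper_force: 42.1
```

>>> play_rows(
  targets="1 0 0 0.001 0;1 0 0 0.002 0;1 0 0 0.003 0;1 0 0 0.003 0",
)

```text
clock: 34.95
tcp_pos: [0.5454, 0.2355, 0.0348]
orientation: [-3.141, -0.001, -0.001]
contact_force: [-0.4, -0.0, 3.4]
grip_width: 0.0403
gripper_force: 42.4
```

>>> play_rows(
  targets="0 0 0 0 0;-0.5 0 0 0 0;-0.5 0 0 0 0;-0.5 0 0 0 0;-0.5 0 0 -0.03 0;-0.5 0 0 -0.06 0;-0.5 -0.03 0 -0.1 0;-0.5 -0.05 0 -0.14 0",
)

```text
clock: 35.62
tcp_pos: [0.4994, 0.2346, 0.165]
orientation: [3.14, -0.0, -0.002]
contact_force: [-0.4, 1.7, 2.0]
grip_width: 0.064
gripper_force: 0.0
```

>>> play_rows(
  targets="-0.5 0 0 -0.04 0;-0.5 0 0 -0.08 0;-0.5 0 0 -0.09 0;-0.5 0 0 -0.09 0;-0.5 0 0 -0.09 0;-0.5 0 0 -0.09 0",
)

```text
clock: 36.12
tcp_pos: [0.4994, 0.2354, 0.2531]
orientation: [3.141, 0.002, -0.003]
contact_force: [-0.2, 0.4, -0.5]
grip_width: 0.064
gripper_force: 0.0
```

```bash
python3 - <<'E'
from h import *
print(yaw()[0],r.get_obs()["joints"])
a,ci=jars()
P=np.array([[.5535,.2355,.06]]);print(proj("wrist",P,ci))
b=r.grab_frame("top");hsv=cv2.cvtColor(b,cv2.COLOR_RGB2HSV)
E
```

```text
[0.49943585 0.23537048 0.25309544] [-1.43512172  0.48749987  1.21153828  1.87534276 -0.50408265  1.13710118
 -1.60728994]
orange [ 81   0  70  11 458] [121.4   4.2] [0.7053 0.404  0.05  ]
orange [261  28  35  34 611] [277.8  46.1] [0.6366 0.2117 0.05  ]
orange [182  49  34  34 603] [199.7  66.2] [0.614  0.3016 0.05  ]
dark [270  34  19  18 277] [0.6369 0.2117 0.07  ] z.06 [0.639 0.211 0.06 ]
dark [187  55  19  19 274] [0.6142 0.3019 0.07  ] z.06 [0.6155 0.3039 0.06  ]
dark [131 103  16  17 224] [0.5651 0.371  0.07  ] z.06 [0.5649 0.3751 0.06  ]
dark [122 169  15  16 192] [0.4877 0.3897 0.07  ] z.06 [0.4852 0.3945 0.06  ]
[[256.8890389  116.93462375]]
```

```bash
python3 - <<'E'
from h import *
a=r.grab_frame("wrist");hsv=cv2.cvtColor(a,cv2.COLOR_RGB2HSV)
for v in range(80,180,3):
    print(v,''.join('#' if a[v,u].max()<62 else 'O' if hsv[v,u,1]>140 and hsv[v,u,0]<22 else 'W' if a[v,u].min()>150 else '.' if a[v,u].max()>90 else '-' for u in range(200,330,2)))
E
```

```text
80 OOOO..----...............................................--######
83 .....-...................................................-######-
86 ........................................................---#####-
89 .................................--##-#-.-#-#-.....---####-#####-
92 ..............................-#####-####-#####-.-##-####--#-##-#
95 ............................-##-#-#----##-##-##-####-#-#-###-##-#
98 ...........................OOO..--#--##--#--#-#--#----####-######
101 ........................-########..-#-#---#-#--#------##-#-#-###-
104 ......................#############.###--######---###-###-#-#-###
107 .....................###############-##--##--##-#---#--#---#--#-#
110 ....................######################-#-####-#--##---####--#
113 ....................##########################-####-##--#-##-#--#
116 ....................###################--######--...-........--##
119 ....................##################-...###-..................-
122 ....................-################............................
125 .....................###############.................
[... 572 characters left out ...]

152 .................................................................
155 .................................................................
158 .................................................................
161 .................................................................
164 .................................................................
167 .................................................................
170 .................................................................
173 .................................................................
176 .................................................................
179 .................................................................
```

```bash
python3 - <<'E'
from h import *
P=at("wrist",256,116.5,.07);print(P);go(P[0],P[1],.034,-1.57)
E
```

```text
[0.5547 0.236  0.07  ]
d [ 0.0555 -0.0013  0.219 ] spin -0.0004 q7 -1.608
```

>>> play_rows(
  targets="-0.6 0.028 -0.001 0.02 0;-0.6 0.055 -0.001 0.04 0;-0.6 0.055 -0.001 0.08 0;-0.6 0.055 -0.001 0.12 0;-0.6 0.055 -0.001 0.16 0;-0.6 0.055 -0.001 0.19 0;-0.6 0.055 -0.001 0.21 0;-0.6 0.055 -0.001 0.218 0",
)

```text
clock: 36.93
tcp_pos: [0.5528, 0.2352, 0.0322]
orientation: [3.138, 0.0, -0.009]
contact_force: [-1.9, 0.7, 0.2]
grip_width: 0.068
gripper_force: 0.0
```

>>> play_rows(
  targets="-0.6 0 0 0 0;-0.6 0 0 0 0;1 0 0 0 0;1 0 0 0 0;1 0 0 0 0;1 0 0 0 0;1 0 0 0 0;1 0 0 -0.02 0",
  squeeze=40,
)

```text
clock: 37.6
tcp_pos: [0.5538, 0.2365, 0.0552]
orientation: [3.141, 0.002, -0.005]
contact_force: [-0.7, 0.7, -0.8]
grip_width: 0.0401
gripper_force: 40.8
```

>>> play_rows(
  targets="1 0 0 -0.04 0;1 0 0 -0.08 0;1 0 0 -0.12 0;1 0 0 -0.16 0;1 0 0 -0.2 0;1 0 0 -0.23 0;1 0 0.04 -0.23 0;1 0 0.08 -0.23 0",
)

```text
clock: 38.27
tcp_pos: [0.5565, 0.1582, 0.289]
orientation: [-3.139, -0.011, -0.007]
contact_force: [-0.5, -1.5, -1.3]
grip_width: 0.0402
gripper_force: 40.8
```

```bash
cat >> h.py <<'E'
def held():
    a=r.grab_frame("wrist");hsv=cv2.cvtColor(a,cv2.COLOR_RGB2HSV)
    for v in range(170,330,4):
        print(v,''.join('#' if a[v,u].max()<90 else 'O' if hsv[v,u,1]>140 and hsv[v,u,0]<22 else 'W' if a[v,u].min()>150 else '.' for u in range(211,305,3)))
E
python3 - <<'E'
from h import *
o=r.get_obs();print(o["contact_force"],o["joints"],o["grip_width"])
held()
P=car(-.054,0);go(P[0],P[1],.285,RH-np.pi/2)
E
```

```text
[-0.45488232 -1.47480908 -1.28487299] [-1.23240427  0.47903724  1.18704558  1.77607489 -0.47650197  1.20925614
 -1.47388909] 0.04021128040649384
170 ................................
174 ................................
178 ................................
182 ................................
186 ............########............
190 ..........###......####.........
194 ........##.............#........
198 .......##..#............#......#
202 .......#..#....................#
206 ......##..###########..........#
210 .....#..#######OO######........#
214 ......###OOOOOOOOOOOOO###.......
218 ......#OOOOOOOOOOOOOOOOO##......
222 .....OOOOO############OOOO#.....
226 ###.#OOO###############OOOO#.###
230 ####OO###################OOO####
234 ###OO######################O####
238 ###O#######################OO###
242 ############################O###
246 ################################
250 ################################
254 ################################
258 ################################
262 ################################
266 ################################
270 ################################
274 ################################
278 ################################
282 ################################
286 ##.#############################
290 #...############################
294 #.....##########################
298 #......#########################
302 ...........#####################
306 ...................#############
310 ...................#############
314 ...................#############
318 ###########........#############
322 ################################
326 ################################
d [-0.0952  0.5493  0.0044] spin 0.2353 q7 -1.47
```

>>> play_rows(
  targets="1 -0.006 0.04 0 0;1 -0.013 0.08 0 0.03;1 -0.02 0.12 0 0.06;1 -0.028 0.16 0 0.09;1 -0.036 0.2 0 0.12;1 -0.044 0.24 0 0.15;1 -0.052 0.28 0 0.2;1 -0.06 0.32 0 0.235",
)

```text
clock: 38.98
tcp_pos: [0.4947, -0.1652, 0.287]
orientation: [-3.118, 0.371, -0.002]
contact_force: [1.3, 0.3, -1.1]
grip_width: 0.0399
gripper_force: 40.9
```

```bash
python3 - <<'E'
from h import *
P=car(-.0575,0);go(P[0],P[1],.285,RH-np.pi/2);print(r.get_obs()["joints"])
E
```

```text
d [0.0146 0.2404 0.0016] spin 0.0064 q7 -1.175
[-0.78931985  0.36735518  1.27983332  1.90216646 -0.38718102  1.15807675
 -1.17463059]
```

>>> play_rows(
  targets="1 0.002 0.04 0 0.005;1 0.005 0.08 0 0.005;1 0.008 0.12 0 0.005;1 0.011 0.16 0 0.005;1 0.013 0.2 0 0.005;1 0.014 0.23 0 0.005;1 0.014 0.238 0.02 0.005;1 0.014 0.238 0.06 0.005",
)

```text
clock: 39.65
tcp_pos: [0.4536, -0.4048, 0.231]
orientation: [3.111, -0.384, 0.013]
contact_force: [1.5, -0.4, -2.2]
grip_width: 0.0395
gripper_force: 40.9
```

>>> play_rows(
  targets="1 0 0 0.04 0;1 0 0 0.075 0;1 0 0 0.095 0;1 0 0 0.1 0;1 0 0 0.1 0;1 0 0 0.1 0",
)

```text
clock: 40.15
tcp_pos: [0.4545, -0.3991, 0.1281]
orientation: [3.118, -0.375, 0.002]
contact_force: [-0.1, 0.1, -0.3]
grip_width: 0.0401
gripper_force: 40.9
```

```bash
python3 - <<'E'
from h import *
P=car(-.0575,0);go(P[0],P[1],.09,RH-np.pi/2);print(r.get_obs()["contact_force"])
ci=r.camera_info("wrist");a=r.grab_frame("wrist").astype(int)
uv=proj("wrist",np.array([[*car(-.02,y)[:2],.08] for y in(.029,.025,-.025,-.029)]),ci);v=int(round(uv[0,1]));print(uv.round(1).tolist())
print(v,[(210+i,int(q)) for i,q in enumerate(a[v,210:315].sum(1)//3) if i<18 or i>75])
for x in(-.025,-.029): print(x,proj("wrist",np.array([*car(x,0)[:2],.08]),ci).round(1))
print([(i,int(q)) for i,q in enumerate(a[130:200,235:245].sum(2).mean(1)//3,130)])
held()
E
```

```text
d [-0.0012  0.0034  0.0381] spin 0.0037 q7 -0.611
[-0.09317299  0.13858413 -0.28108702]
[[218.0, 155.2], [224.1, 155.1], [300.2, 155.5], [306.2, 155.5]]
155 [(210, 101), (211, 96), (212, 98), (213, 141), (214, 254), (215, 240), (216, 154), (217, 156), (218, 158), (219, 158), (220, 145), (221, 114), (222, 85), (223, 84), (224, 83), (225, 111), (226, 159), (227, 160), (286, 164), (287, 164), (288, 164), (289, 165), (290, 165), (291, 162), (292, 146), (293, 93), (294, 74), (295, 71), (296, 74), (297, 76), (298, 122), (299, 150), (300, 161), (301, 160), (302, 159), (303, 201), (304, 255), (305, 136), (306, 99), (307, 103), (308, 104), (309, 102), (310, 103), (311, 102), (312, 105), (313, 102), (314, 102)]
-0.025 [262.2 162.6]
-0.029 [262.2 168.6]
[(130, 162), (131, 163), (132, 163), (133, 162), (134, 162), (135, 163), (136, 162), (137, 162), (138, 161), (139, 162), (140, 162), (141, 162), (142, 162), (143, 162), (144, 162), (145, 162), (146, 162), (147, 161), (148, 161), (149, 162), (150, 162), (151, 161), (152, 160), (153, 162), (154, 163), (155, 159), (156, 127), (157, 92), (158, 92), 
[... 1268 characters left out ...]
4 ################################
258 ################################
262 ################################
266 ################################
270 ################################
274 ################################
278 ################################
282 ############################WW##
286 ##.#########################WW##
290 ##.W#######################WWW.#
294 #..WWW###################WWWWW.#
298 #..WWWW.###############.WWWWWWW#
302 ...WWWWWWWW#########WWWWWWWWWWWW
306 ...WWWWWWWWWWWWWWWWWWWWWWWWWWWWW
310 ..WWWWWWWWWWWWWWWWWWWWWWWWWWWWWW
314 ..WWWWWWWWWWWWWWWWWWWWWWWWWWWWW.
318 ###########WWWWWWWWWW###########
322 ################################
326 ################################
```

```bash
python3 - <<'E'
from h import *
p,M=yaw()
for row in(184,185.5,187):
  for z in(-.032,-.035): q=at("wrist",257,row,p[2]+z);print(row,z,"rail x of base front",(q-HOME)@U, "centre",(q-HOME)@U-.021)
q=[at("wrist",257,x,p[2]+.038) for x in(304.0,)];print("cap rear ->centre",(q[0]-HOME)@U+.0195,"tcp",(p-HOME)@U)
for row in(162.8,168.6): print((at("wrist",240,row,.08)-HOME)@U)
E
```

```text
184 -0.032 rail x of base front -0.03463623255389059 centre -0.055636232553890594
184 -0.035 rail x of base front -0.035436771406050664 centre -0.05643677140605066
185.5 -0.032 rail x of base front -0.035557909610061146 centre -0.056557909610061144
185.5 -0.035 rail x of base front -0.03638252943078182 centre -0.057382529430781815
187 -0.032 rail x of base front -0.03647958666623175 centre -0.05747958666623175
187 -0.035 rail x of base front -0.03740126372240236 centre -0.058401263722402355
cap rear ->centre -0.050764918347217816 tcp -0.05582721744095964
-0.02474507492119371
-0.02864997858533655
```

>>> play_rows(
  targets="1 -0.002 0.001 0 0.003;1 -0.004 0.0015 0 0.003;1 -0.004 0.0015 0 0.003;1 -0.004 0.0015 0 0.003;1 -0.004 0.0015 0.006 0.003;1 -0.004 0.0015 0.012 0.003;1 -0.004 0.0015 0.018 0.003;1 -0.004 0.0015 0.02 0.003",
)

```text
clock: 40.92
tcp_pos: [0.4559, -0.4011, 0.1091]
orientation: [3.115, -0.376, 0.017]
contact_force: [10.3, 0.3, 20.7]
grip_width: 0.0396
gripper_force: 44.1
```

>>> play_rows(
  targets="1 0 0 0.001 0;1 0 0 0.003 0;1 0 0 0.005 0;1 0 0 0.005 0",
)

```text
clock: 41.25
tcp_pos: [0.4588, -0.4023, 0.1059]
orientation: [3.113, -0.374, 0.025]
contact_force: [13.7, -2.0, 20.0]
grip_width: 0.0396
gripper_force: 45.7
```

Contact again, this time on the rear side. I'll back up, let the arm settle fully, and measure the jar and pocket afresh.

>>> play_rows(
  targets="1 0 0 -0.02 0;1 0 0 -0.03 0;1 0 0 -0.03 0;1 0 0 -0.03 0;1 0 0 -0.03 0;1 0 0 -0.03 0;1 0 0 -0.03 0;1 0 0 -0.03 0",
)

```text
clock: 41.92
tcp_pos: [0.4494, -0.3986, 0.1308]
orientation: [-3.118, 0.38, 0.002]
contact_force: [-0.3, -0.4, -0.7]
grip_width: 0.0397
gripper_force: 43.6
```

```bash
python3 - <<'E'
from h import *
p,M=yaw();print(p,M[2]);print("tcp rail",(p-HOME)@U,(p-HOME)@N)
P=car(-.0575,0);go(P[0],P[1],.09,RH-np.pi/2);print(r.get_obs()["contact_force"])
held()
ci=r.camera_info("wrist");a=r.grab_frame("wrist").astype(int)
v=140;print([(210+i,int(q)) for i,q in enumerate(a[v,205:318].sum(1)//3) if i<24 or i>78])
print([(i,int(q)) for i,q in enumerate(a[130:200,235:245].sum(2).mean(1)//3,130)])
E
```

```text
[ 0.4493964  -0.39856389  0.13082855] [-1.13025070e-03 -3.55830928e-04 -9.99999298e-01]
tcp rail -0.06140113399186984 0.0028001009534703463
d [0.0039 0.0028 0.0408] spin 0.0008 q7 -0.611
[-0.31563903 -0.37629238 -0.67287536]
170 .W..#WWWW.WWWWWWWWWWWWWWWWW#.WWW
174 .W...W.W.WWWWWWWWWWWWWWWWWW#..WW
178 .W..#WWWWWWWWWWW.WWWWWWWWWW#.WWW
182 .W..#WWWWWWWWWWWWWWWWWWWWW.#.WWW
186 .W..#WWWWWWWWWWWWWWWWWWWWW.#..WW
190 .W..#.WWWWWWWWW.WWWWWWWWWW.#..WW
194 .W..#WWWWWWWWWWWWWWWWWWWWW.#..W.
198 .W..#.WWWWWW..W..WWWWWWWWW.#.WW.
202 .W..#WWWWWWW..WWW.....W.W..#.WW.
206 .W..#..WWWW..OOOOOO.WW.WWW.#.WW.
210 .WWW#.WWWOOOOOOOOOOOOO.WWW.#.WW.
214 ..WW#.WOOO############OO.W.#WWW.
218 ..WW#WOO###############OOOW#WWW.
222 ..WWWO###################O..W...
226 ...WO######################.W#..
230 .##O#######################OO#..
234 .###########################O##.
238 ###############################.
242 ################################
246 ################################
250 ################################
254 ################################
258 ################################
262 ####################
[... 1426 characters left out ...]
41, 162), (142, 161), (143, 160), (144, 161), (145, 161), (146, 161), (147, 162), (148, 160), (149, 129), (150, 94), (151, 92), (152, 92), (153, 92), (154, 95), (155, 123), (156, 159), (157, 162), (158, 158), (159, 154), (160, 145), (161, 157), (162, 161), (163, 161), (164, 160), (165, 159), (166, 160), (167, 160), (168, 160), (169, 159), (170, 159), (171, 158), (172, 159), (173, 159), (174, 160), (175, 159), (176, 159), (177, 160), (178, 160), (179, 159), (180, 159), (181, 158), (182, 159), (183, 171), (184, 191), (185, 191), (186, 194), (187, 217), (188, 242), (189, 234), (190, 237), (191, 237), (192, 237), (193, 241), (194, 246), (195, 246), (196, 246), (197, 246), (198, 248), (199, 248)]
```

>>> play_rows(
  targets="1 0 0 -0.04 0;1 0 0 -0.08 0;1 0 0 -0.12 0;1 0 0 -0.154 0;1 -0.004 -0.04 -0.154 0;1 -0.008 -0.08 -0.154 0;1 -0.012 -0.12 -0.154 0;1 -0.016 -0.16 -0.154 0",
)

```text
clock: 42.68
tcp_pos: [0.4724, -0.2383, 0.2855]
orientation: [-3.118, 0.381, -0.001]
contact_force: [1.7, -0.2, -1.1]
grip_width: 0.0397
gripper_force: 43.6
```

>>> play_rows(
  targets="1 -0.004 -0.04 0 0;1 -0.008 -0.08 0 0;1 -0.012 -0.12 0 0;1 -0.016 -0.16 0 0;1 -0.02 -0.2 0 0;1 -0.023 -0.24 0 0;1 -0.026 -0.28 0 0;1 -0.03 -0.32 0 0",
)

```text
clock: 43.35
tcp_pos: [0.5202, 0.0804, 0.2856]
orientation: [-3.118, 0.379, -0.0]
contact_force: [0.4, -0.3, -0.6]
grip_width: 0.0398
gripper_force: 43.6
```

>>> play_rows(
  targets="1 -0.004 -0.04 0 -0.06;1 -0.008 -0.08 0 -0.12;1 -0.012 -0.12 0 -0.18;1 -0.015 -0.16 0 -0.244;1 -0.015 -0.163 0.04 -0.244;1 -0.015 -0.163 0.08 -0.244;1 -0.015 -0.163 0.12 -0.244;1 -0.015 -0.163 0.16 -0.244",
)

```text
clock: 44.02
tcp_pos: [0.5446, 0.2403, 0.1237]
orientation: [3.142, 0.004, 0.0]
contact_force: [-0.2, 1.0, -0.3]
grip_width: 0.0395
gripper_force: 43.6
```

>>> play_rows(
  targets="1 0 0 0.03 0;1 0 0 0.05 0;1 0 0 0.065 0;1 0 0 0.072 0;1 0 0 0.076 0;1 0 0 0.08 0;1 0 0 0.08 0;1 0 0 0.08 0",
)

```text
clock: 44.68
tcp_pos: [0.5455, 0.2403, 0.0465]
orientation: [-3.141, -0.003, -0.002]
contact_force: [0.5, -0.6, -0.8]
grip_width: 0.04
gripper_force: 43.6
```

>>> play_rows(
  targets="1 0 0 0.002 0;1 0 0 0.004 0;1 0 0 0.006 0;1 0 0 0.006 0;1 0 0 0.006 0",
)

```text
clock: 45.1
tcp_pos: [0.5453, 0.2403, 0.0402]
orientation: [-3.141, -0.003, -0.001]
contact_force: [-2.4, -0.8, 6.3]
grip_width: 0.04
gripper_force: 44.2
```

>>> play_rows(
  targets="1 0 0 0.001 0;1 0 0 0.002 0;1 0 0 0.003 0;1 0 0 0.003 0",
)

```text
clock: 45.43
tcp_pos: [0.5471, 0.2402, 0.04]
orientation: [-3.138, -0.001, -0.006]
contact_force: [-5.9, -1.3, 27.2]
grip_width: 0.0396
gripper_force: 46.3
```

>>> play_rows(
  targets="1 0 0 0.001 0;1 0 0 0.002 0;1 0 0 0.003 0;1 0 0 0.003 0",
)

```text
clock: 45.77
tcp_pos: [0.5499, 0.2404, 0.0394]
orientation: [-3.136, -0.0, -0.013]
contact_force: [-6.4, -0.7, 42.2]
grip_width: 0.0395
gripper_force: 49.3
```

>>> play_rows(
  targets="1 0 0 -0.005 0;1 0 0 -0.006 0;1 0 0 -0.006 0;0 0 0 -0.006 0;-0.6 0 0 -0.006 0;-0.6 0 0 -0.006 0;-0.6 0 0 -0.006 0;-0.6 0 0 -0.006 0",
)

```text
clock: 46.43
tcp_pos: [0.5446, 0.2399, 0.0391]
orientation: [3.141, 0.003, -0.001]
contact_force: [-1.1, 0.1, 0.0]
grip_width: 0.0682
gripper_force: 0.0
```

>>> play_rows(
  targets="-0.6 0 0 -0.03 0;-0.6 0 0 -0.06 0;-0.6 -0.02 0 -0.1 0;-0.6 -0.04 0 -0.14 0;-0.6 -0.045 0 -0.18 0;-0.6 -0.045 0 -0.21 0;-0.6 -0.045 0 -0.21 0;-0.6 -0.045 0 -0.21 0",
)

```text
clock: 47.1
tcp_pos: [0.5006, 0.2405, 0.2513]
orientation: [-3.139, -0.004, -0.004]
contact_force: [-0.8, 0.4, -1.7]
grip_width: 0.0684
gripper_force: 0.0
```

>>> play_rows(
  targets="-0.6 0 0 0 0;-0.6 0 0 0 0;-0.6 0 0 0 0",
)

```text
clock: 47.35
tcp_pos: [0.4991, 0.2396, 0.2482]
orientation: [3.14, 0.002, -0.003]
contact_force: [-0.3, 0.5, -0.9]
grip_width: 0.0684
gripper_force: 0.0
```

```bash
cat >> h.py <<'E'
def art(a,x0,x1,y0,y1,s=2,t=3,th=62):
    hsv=cv2.cvtColor(a,cv2.COLOR_RGB2HSV)
    for v in range(y0,y1,t):
        print(v,''.join('#' if a[v,u].max()<th else 'O' if hsv[v,u,1]>140 and hsv[v,u,0]<22 else 'W' if a[v,u].min()>150 else '.' for u in range(x0,x1,s)))
E
python3 - <<'E'
from h import *
print(yaw()[0],r.get_obs()["joints"])
a,ci=jars()
uv=proj("wrist",np.array([.555,.24,.07]),ci);print(uv)
x,y=uv.astype(int);art(a,x-50,x+60,y-36,y+36)
E
```

```text
[0.49913612 0.23961866 0.24823298] [-1.43161436  0.49220448  1.19808134  1.87720252 -0.50758842  1.12832229
 -1.61281023]
orange [ 84   0  68  10 393] [126.    3.4] [0.703  0.3994 0.05  ]
orange [265  27  35  35 622] [281.5  45.3] [0.6365 0.2119 0.05  ]
orange [184  48  35  34 612] [202.6  65.3] [0.614  0.3014 0.05  ]
orange [245 118  27   8  35] [257.7 119.9] [0.5496 0.2387 0.05  ]
dark [274  33  20  18 287] [0.6369 0.2114 0.07  ] z.06 [0.639  0.2105 0.06  ]
dark [190  54  19  19 283] [0.6142 0.3018 0.07  ] z.06 [0.6156 0.3037 0.06  ]
dark [133 102  16  18 233] [0.5652 0.3705 0.07  ] z.06 [0.5651 0.3746 0.06  ]
dark [240 119  37  36 948] [0.5327 0.2384 0.07  ] z.06 [0.5315 0.2383 0.06  ]
dark [123 169  16  17 196] [0.488  0.3895 0.07  ] z.06 [0.4854 0.3942 0.06  ]
[256.53487458 115.97863963]
79 OOO....................................................
82 .......................................................
85 ......................................................#
88 ........................................#............##
91 .......................................#...#....###.###
9
[... 436 characters left out ...]
.............#.....##########....#..##..
118 .......................OOOOO...####.#####.#............
121 .....................O########O..###.####..............
124 ...................O############O.#####................
127 ..................O##############O.####................
130 ..................################.....................
133 ..................##.################..................
136 .................##################....................
139 .................##################....................
142 ..................################.....................
145 ...................###############.....................
148 ...................##############......................
```

>>> play_rows(
  targets="-0.6 0.017 0.001 0.02 0;-0.6 0.034 0.001 0.04 0;-0.6 0.034 0.001 0.08 0;-0.6 0.034 0.001 0.12 0;-0.6 0.034 0.001 0.15 0;-0.6 0.034 0.001 0.15 0;-0.6 0.034 0.001 0.15 0;-0.6 0.034 0.001 0.15 0",
)

```text
clock: 48.07
tcp_pos: [0.5349, 0.2387, 0.1009]
orientation: [-3.142, -0.002, -0.003]
contact_force: [0.4, -1.1, 1.6]
grip_width: 0.0682
gripper_force: 0.0
```

```bash
python3 - <<'E'
from h import *
a,ci=jars();go(.5327,.2384,.033,-1.57)
art(a,212,304,180,256)
E
```

```text
orange [ 32   0  62   7 258] [66.2  2.1] [0.6946 0.3836 0.05  ]
orange [ 269   24   61   60 1023] [296.   58.2] [0.6352 0.2138 0.05  ]
orange [ 134   62   59   59 1101] [172.1  91. ] [0.6147 0.2949 0.05  ]
orange [228 178  57  32 473] [256.4 187.7] [0.5483 0.2392 0.05  ]
d [-0.0028  0.0007  0.0685] spin 0.0006 q7 -1.439
180 ..............WW.OOOOOOOOOOOOWWWW.............
183 W..........WW.OOOOOOOOOOOOOOOOOWWW............
186 ..........WW.OOOOOOOOOOOOOOOOOOOOWW...........
189 ...W.....WWOOOOOO###########.OOOOOW........W..
192 .........W.OOO#################OOOOW.....W.WWW
195 ........W.OO##############.######OOO..........
198 ........WOO#######################OO..........
201 ........WO#########################O..W.......
204 .W....W.O###########################O.....W..W
207 ...W..W.O#########################.#O.........
210 ....W....###.........########.......#.........
213 .W......##..............................W..W..
216 ........#..............................WW..W..
219 ....W.W................................W.W....
222 ..............................................
225 ...........................................W..
228 .W....................................WWW..WWW
231 .....W...............................WW.WWWW.W
234 ..W.W...............................WWW..W..WW
237 W....W.............................W..........
240 .........W.........................W.W...W....
243 ......W.......................................
246 ..............................................
249 ..............................................
252 ............W.................................
255 ..............................................
```

```bash
python3 - <<'E'
from h import *
a=r.grab_frame("wrist");g=a.max(2).astype(int)
print([(i,int(x)) for i,x in enumerate(g[204:262,255:260].mean(1),204)])
for row in (205,216,219,222,247): print(row,at("wrist",257,row,.07))
for v in range(200,256,4): print(v,[int(x) for x in g[v,220:236]],[int(x) for x in g[v,276:292]])
E
```

```text
[(204, 46), (205, 48), (206, 46), (207, 47), (208, 47), (209, 56), (210, 67), (211, 68), (212, 75), (213, 85), (214, 87), (215, 84), (216, 84), (217, 83), (218, 84), (219, 82), (220, 83), (221, 83), (222, 83), (223, 83), (224, 85), (225, 83), (226, 82), (227, 82), (228, 82), (229, 81), (230, 80), (231, 81), (232, 80), (233, 80), (234, 81), (235, 81), (236, 79), (237, 79), (238, 78), (239, 79), (240, 78), (241, 77), (242, 79), (243, 74), (244, 76), (245, 75), (246, 73), (247, 89), (248, 169), (249, 171), (250, 168), (251, 169), (252, 170), (253, 169), (254, 168), (255, 167), (256, 167), (257, 171), (258, 170), (259, 168), (260, 169), (261, 168)]
205 [0.543  0.2395 0.07  ]
216 [0.5356 0.2395 0.07  ]
219 [0.5336 0.2395 0.07  ]
222 [0.5315 0.2395 0.07  ]
247 [0.5135 0.2394 0.07  ]
200 [171, 171, 168, 171, 172, 172, 168, 181, 251, 255, 241, 243, 203, 92, 27, 32] [46, 37, 30, 34, 48, 116, 196, 214, 191, 190, 183, 171, 172, 169, 170, 171]
204 [174, 168, 175, 172, 170, 171, 169, 169, 196, 211, 151, 49, 25, 34, 45, 51] [45, 50, 50, 51, 47, 35, 34, 103, 172, 174, 165, 170, 169, 175, 172, 171]

[... 1167 characters left out ...]
, 174, 171, 174, 172, 173, 175, 175]
240 [170, 170, 176, 172, 170, 175, 171, 173, 169, 172, 172, 173, 171, 171, 169, 173] [110, 154, 174, 174, 170, 173, 171, 171, 169, 170, 168, 174, 170, 169, 170, 172]
244 [171, 174, 170, 171, 170, 171, 171, 172, 169, 171, 170, 170, 172, 173, 171, 170] [170, 168, 170, 172, 172, 169, 173, 169, 170, 169, 171, 171, 169, 167, 167, 169]
248 [171, 171, 168, 166, 168, 171, 168, 169, 166, 168, 168, 168, 171, 168, 167, 168] [168, 169, 170, 166, 171, 166, 171, 169, 171, 167, 172, 167, 164, 167, 172, 169]
252 [167, 169, 169, 172, 171, 172, 165, 171, 169, 169, 167, 171, 168, 170, 172, 169] [168, 171, 171, 170, 171, 170, 173, 170, 171, 172, 171, 169, 173, 172, 168, 171]
```

>>> play_rows(
  targets="-0.6 -0.003 0.001 0.02 0;-0.6 -0.003 0.001 0.045 0;-0.6 -0.003 0.001 0.062 0;-0.6 -0.003 0.001 0.067 0;-0.6 -0.003 0.001 0.067 0;-0.6 -0.003 0.001 0.067 0;-0.6 -0.003 0.001 0.067 0;-0.6 -0.003 0.001 0.067 0",
)

```text
clock: 48.83
tcp_pos: [0.5317, 0.2384, 0.0339]
orientation: [-3.14, -0.003, -0.003]
contact_force: [0.8, -0.3, -0.7]
grip_width: 0.0684
gripper_force: 0.0
```

>>> play_rows(
  targets="1 0 0 0 0;1 0 0 0 0;1 0 0 0 0;1 0 0 0 0;1 0 0 0 0;1 0 0 0 0",
)

```text
clock: 49.33
tcp_pos: [0.5313, 0.2382, 0.0334]
orientation: [-3.141, -0.003, -0.001]
contact_force: [-1.2, -0.6, 5.4]
grip_width: 0.0408
gripper_force: 39.7
```

>>> play_rows(
  targets="1 0 0 -0.02 0;1 0 0 -0.05 0;1 0 0 -0.09 0;1 0 0 -0.13 0;1 0 0 -0.17 0;1 0 0 -0.21 0;1 0 0 -0.25 0;1 0 0 -0.25 0",
)

```text
clock: 50.0
tcp_pos: [0.5346, 0.2379, 0.2899]
orientation: [-3.136, -0.001, -0.015]
contact_force: [1.8, -0.1, -0.6]
grip_width: 0.0402
gripper_force: 41.1
```

```bash
python3 - <<'E'
from h import *
o=r.get_obs();print(o["grip_width"],o["joints"])
a=r.grab_frame("wrist");art(a,211,305,180,325,3,4,90)
P=car(-.054,0);go(P[0],P[1],.285,RH-np.pi/2)
E
```

```text
0.04016550956264569 [-1.36954435  0.49510186  1.19546229  1.7644791  -0.49442315  1.21371808
 -1.60866183]
180 ................................
184 .............#####..............
188 ..........#####..####...........
192 ........##...........##.........
196 .......#........................
200 ......#.........................
204 .....#.#....#######.............
208 .........##############.........
212 ....#..####OOOOOOOOOO####.......
216 ......##OOOOOOOOOOOOOOOO##......
220 .....#OOOOOOO######OOOOOO##.....
224 ....#OOOO##############OOOO#....
228 ####OOO##################OOO####
232 ###OO######################OO###
236 ###O########################O###
240 ##OO########################O###
244 ##O#############################
248 ################################
252 ################################
256 ################################
260 ################################
264 ################################
268 ################################
272 ################################
276 ################################
280 ################################
284 ################################
288 #..#############################
292 #...############################
296 #....###########################
300 .......##################..#####
304 ..........############.....#####
308 ...........................#####
312 ...........................#####
316 #######.................########
320 ################################
324 ################################
d [-0.0781  0.6411 -0.0016] spin 0.2448 q7 -1.607
```

>>> play_rows(
  targets="1 -0.005 0.04 0 0;1 -0.01 0.08 0 0.03;1 -0.015 0.12 0 0.06;1 -0.02 0.16 0 0.09;1 -0.025 0.2 0 0.12;1 -0.03 0.24 0 0.15;1 -0.035 0.28 0 0.2;1 -0.04 0.32 0 0.245",
)

```text
clock: 50.72
tcp_pos: [0.4899, -0.0833, 0.2814]
orientation: [-3.117, 0.384, 0.003]
contact_force: [0.0, -0.9, -1.0]
grip_width: 0.0403
gripper_force: 41.1
```

```bash
python3 - <<'E'
from h import *
P=car(-.0555,0);go(P[0],P[1],.285,RH-np.pi/2);print(r.get_obs()["joints"])
E
```

```text
d [ 0.0431  0.3185 -0.0038] spin -0.0018 q7 -1.361
[-1.02962411  0.32589431  1.34112576  1.9600627  -0.35206665  1.13149285
 -1.36094276]
```

>>> play_rows(
  targets="1 0.005 0.04 0 0;1 0.01 0.08 0 0;1 0.016 0.12 0 0;1 0.022 0.16 0 0;1 0.027 0.2 0 0;1 0.032 0.24 0 0;1 0.037 0.28 0 0;1 0.043 0.315 0 0",
)

```text
clock: 51.38
tcp_pos: [0.4554, -0.4002, 0.2809]
orientation: [-3.117, 0.383, 0.003]
contact_force: [0.1, 0.3, -1.3]
grip_width: 0.0403
gripper_force: 41.0
```

>>> play_rows(
  targets="1 0 0 0.04 0;1 0 0 0.08 0;1 0 0 0.12 0;1 0 0 0.15 0;1 0 0 0.155 0;1 0 0 0.155 0;1 0 0 0.155 0;1 0 0 0.155 0",
)

```text
clock: 52.05
tcp_pos: [0.458, -0.3993, 0.1295]
orientation: [3.117, -0.381, 0.004]
contact_force: [0.4, -0.6, -0.4]
grip_width: 0.0401
gripper_force: 41.1
```

>>> play_rows(
  targets="1 0 0 0 0;1 0 0 0 0;1 0 0 0 0;1 0 0 0 0",
)

```text
clock: 52.38
tcp_pos: [0.4576, -0.3982, 0.1282]
orientation: [3.118, -0.381, 0.002]
contact_force: [-1.0, 0.7, 0.1]
grip_width: 0.0401
gripper_force: 41.0
```

```bash
python3 - <<'E'
from h import *
p,M=yaw();P=car(-.0555,0);go(P[0],P[1],.09,RH-np.pi/2);print(M[2],(p-HOME)@U)
ci=r.camera_info("wrist");a=r.grab_frame("wrist").astype(int)
g=a[130:190,235:245].sum(2).mean(1)//3;print([(i,int(q)) for i,q in enumerate(g,130) if q<155])
for x in(-.025,-.029): print(x,proj("wrist",np.array([*car(x,0)[:2],.08]),ci).round(1))
v=int(proj("wrist",np.array([*car(-.015,0)[:2],.08]),ci)[1]);g=a[v,205:320].sum(1)//3;print(v,[(205+i,int(q)) for i,q in enumerate(g) if i<22 or i>80])
E
```

```text
d [-0.002   0.0051  0.0382] spin 0.0003 q7 -0.627
[ 1.13834427e-03  5.51264177e-05 -9.99999351e-01] -0.05350370253249502
[(160, 139), (161, 95), (162, 90), (163, 93), (164, 93), (165, 94), (166, 90), (167, 108), (172, 143), (173, 133), (186, 150), (187, 132), (188, 115), (189, 107)]
-0.025 [264.6 166.7]
-0.029 [264.5 172.6]
151 [(205, 100), (206, 100), (207, 103), (208, 102), (209, 103), (210, 102), (211, 104), (212, 102), (213, 102), (214, 104), (215, 167), (216, 254), (217, 234), (218, 147), (219, 155), (220, 158), (221, 161), (222, 141), (223, 105), (224, 85), (225, 82), (226, 86), (286, 163), (287, 162), (288, 161), (289, 161), (290, 163), (291, 160), (292, 165), (293, 164), (294, 143), (295, 86), (296, 69), (297, 70), (298, 70), (299, 75), (300, 116), (301, 145), (302, 158), (303, 159), (304, 155), (305, 191), (306, 246), (307, 124), (308, 94), (309, 101), (310, 104), (311, 101), (312, 102), (313, 105), (314, 104), (315, 101), (316, 103), (317, 103), (318, 104), (319, 100)]
```

>>> play_rows(
  targets="1 -0.001 0.002 0 0;1 -0.0025 0.003 0 0;1 -0.0025 0.003 0 0;1 -0.0025 0.003 0 0;1 -0.0025 0.003 0 0;1 -0.0025 0.003 0 0;1 -0.0025 0.003 0.003 0;1 -0.0025 0.003 0.006 0",
)

```text
clock: 53.1
tcp_pos: [0.4542, -0.4005, 0.1213]
orientation: [3.118, -0.381, 0.0]
contact_force: [1.1, 0.1, -0.7]
grip_width: 0.0403
gripper_force: 41.1
```

>>> play_rows(
  targets="1 0 0 0.003 0;1 0 0 0.006 0;1 0 0 0.009 0;1 0 0 0.012 0;1 0 0 0.012 0",
)

```text
clock: 53.52
tcp_pos: [0.4538, -0.4001, 0.1087]
orientation: [-3.118, 0.381, 0.001]
contact_force: [0.5, -0.8, -0.8]
grip_width: 0.0402
gripper_force: 41.0
```

```bash
python3 - <<'E'
from h import *
p,M=yaw();P=car(-.056,0);go(P[0],P[1],.09,RH-np.pi/2);f=r.get_obs()["contact_force"];print(f@U,f@N,f[2])
E
```

```text
d [0.0007 0.0024 0.0187] spin 0.0 q7 -0.604
0.6922239160567993 -0.6645644646998127 -0.7567931797816102
```

No force at a height where it collided before, so the jar is inside the pocket. I'll keep lowering to the floor.

>>> play_rows(
  targets="1 0 0 0.004 0;1 0 0 0.008 0;1 0 0 0.012 0;1 0 0 0.016 0;1 0 0 0.018 0;1 0 0 0.018 0",
)

```text
clock: 54.02
tcp_pos: [0.4538, -0.4002, 0.0908]
orientation: [-3.118, 0.381, 0.001]
contact_force: [-0.2, -0.1, -0.8]
grip_width: 0.0399
gripper_force: 41.0
```

>>> play_rows(
  targets="1 0 0 0.001 0;1 0 0 0.002 0;1 0 0 0.003 0;1 0 0 0.003 0",
)

```text
clock: 54.35
tcp_pos: [0.4541, -0.4004, 0.0884]
orientation: [-3.118, 0.381, 0.0]
contact_force: [-0.6, -0.3, 0.4]
grip_width: 0.0402
gripper_force: 41.1
```

>>> play_rows(
  targets="1 0 0 0.001 0;-0.4 0 0 0.001 0;-0.4 0 0 0.001 0;-0.4 0 0 0.001 0;-0.4 0 0 -0.03 0;-0.4 0 0 -0.07 0;-0.4 0 0 -0.11 0;-0.4 -0.03 0 -0.15 0",
)

```text
clock: 55.02
tcp_pos: [0.434, -0.395, 0.2346]
orientation: [3.116, -0.374, 0.005]
contact_force: [1.3, 0.5, 2.1]
grip_width: 0.06
gripper_force: 0.0
```

>>> play_rows(
  targets="-0.6 -0.01 0 -0.03 0;-0.6 -0.01 0 -0.06 0;-0.6 -0.01 0 -0.06 0;-0.6 -0.01 0 -0.06 0",
)

```text
clock: 55.35
tcp_pos: [0.4207, -0.3927, 0.2935]
orientation: [3.118, -0.381, 0.006]
contact_force: [0.5, 0.2, -0.0]
grip_width: 0.0688
gripper_force: 0.0
```

```bash
python3 - <<'E'
from h import *
ci=r.camera_info("wrist");a=r.grab_frame("wrist")
print(proj("wrist",np.array([[*car(x,0)[:2],.123] for x in(.054,-.054)]),ci).round(1))
art(a,190,330,60,300,3,5,75)
K=car(-.045,-.06);print("knob",proj("wrist",np.array([*K[:2],.081]),ci))
go(.56,.24,.27,-1.57)
E
```

```text
[[258.3  34.5]
 [258.3 135.3]]
60 .............W....WW......WWW#.W###############
65 .............WW.WWWWWWWWWWW....W###############
70 .............WW...WWWWWWW....#.W###############
75 .............WW...WWWWW......#.W###############
80 .............WW..WWWW........#.W###############
85 .............WW...W..........#.W###############
90 .............WW..............#.W###############
95 .............WW..............#.W###############
100 .............W.#.............#.W############..#
105 ............#W.#.............#.W##########.....
110 ...........##W.#.............#.W###########....
115 .........####W.#.............#.WWW.#####W##....
120 .....#.######......O#####O...#.WWW#######......
125 ..###########..#.O#########..#.WWW####.W##.....
130 #############....###########.#.WWWW####.####...
135 #############...#############..W..WWW...###....
140 #############....###########...W...............
145 #############....###########...W...............
150 #############...#############.WW...............
155 #############.W..............WWW...............
160 ####################.............
[... 802 characters left out ...]
############.#W.WWWW.WWWW.WWW.WW.W.W.WWWWW##
245 #############....#WWWW.WWWWWWWWWW.WWWWWWW.WWW##
250 ############.....#WWW.WWW.WWW.WWWWWWWWWWWWWW.##
255 ############......WW..WWWWWWWWW.WWWWWWWWWWWW.##
260 ####.#######WWWWWWWWWW..WWWWW.WWWWW.W..WWWW.###
265 ###########.WW.WWWWWWW..WWWW.W.WWWWWWWW.WWWW.##
270 ###########.WWWWWWWW.WWWWWWWW.WWWW.WWWWW.WWW.##
275 ###########WWW..WWW..WW.WWW.W.WWWWWW.WW.WWWW..#
280 ##########.WWW....WWWW.W.WWWWWWWWWWWWW..WWWWWW#
285 ##########.WWWW.WWW.W.WWWWWW.WW.WWWWWWW.WWW.WWW
290 ##########WW.WWWWWWW...WWWW.WWWWW..WWW.WWW.WWW.
295 ##########..WW.W.WWWWWW..WWWWWWW.WWW.WWW.WWWW.W
knob [307.99575763 124.81028462]
d [-0.0164 -0.6468  0.0222] spin -0.2435 q7 -0.748
```

The second cap is at (257,136), matching the predicted (258,135), so both jars stand in their pockets. Next, the open jars. I'll locate the bin in the top view at the same time.

>>> play_rows(
  targets="-0.6 0.004 -0.04 0 0;-0.6 0.008 -0.08 0 0;-0.6 0.012 -0.12 0 0;-0.6 0.016 -0.16 0 0;-0.6 0.02 -0.2 0 0;-0.6 0.025 -0.24 0 0;-0.6 0.029 -0.28 0 0;-0.6 0.033 -0.32 0 0",
)

```text
clock: 56.07
tcp_pos: [0.5289, -0.0868, 0.2905]
orientation: [3.118, -0.38, -0.003]
contact_force: [1.4, -1.0, -0.3]
grip_width: 0.0685
gripper_force: 0.0
```

>>> play_rows(
  targets="-0.6 0.004 -0.04 0 -0.03;-0.6 0.008 -0.08 0 -0.06;-0.6 0.012 -0.12 0 -0.1;-0.6 0.016 -0.16 0 -0.14;-0.6 0.02 -0.2 0 -0.18;-0.6 0.025 -0.24 0 -0.22;-0.6 0.029 -0.28 0 -0.244;-0.6 0.033 -0.318 0 -0.244",
)

```text
clock: 56.73
tcp_pos: [0.6375, 0.2139, 0.2895]
orientation: [3.141, 0.005, -0.005]
contact_force: [0.4, -0.2, 0.7]
grip_width: 0.0679
gripper_force: 0.0
```

>>> play_rows(
  targets="-0.6 0 0 0.04 0;-0.6 0 0 0.08 0;-0.6 0 0 0.12 0;-0.6 0 0 0.15 0;-0.6 0 0 0.15 0;-0.6 0 0 0.15 0;-0.6 0 0 0.15 0",
)

```text
clock: 57.32
tcp_pos: [0.6387, 0.2109, 0.143]
orientation: [3.141, 0.0, 0.002]
contact_force: [0.1, -0.1, 0.4]
grip_width: 0.0683
gripper_force: 0.0
```

```bash
python3 - <<'E'
from h import *
a,ci=jars();go(.638,.211,.037,-1.57);print(r.get_obs()["joints"])
b=r.grab_frame("top");c=b[205:245,265:330];np.save("pics/topb.npy",b)
art(b,268,330,208,246,1,1,100)
E
```

```text
orange [ 15  85  74  31 920] [ 51.4 100.9] [0.7239 0.4024 0.05  ]
orange [ 233  163   48   48 1202] [256.7 183.6] [0.6434 0.2112 0.05  ]
orange [ 133  189   45   46 1101] [157.3 208.5] [0.6207 0.2988 0.05  ]
dark [305  75  28  29 499] [0.7202 0.1663 0.07  ] z.06 [0.7207 0.1643 0.06  ]
d [-1.600e-03  1.000e-04  1.069e-01] spin -0.0004 q7 -1.429
[-1.00389256  0.74864758  0.92746005  1.68208525 -0.67438501  1.05920679
 -1.42932986]
208 .###.######...##.####.....#...................................
209 ..#........############....#.#######..........................
210 ..........####.#.###..#.#..########......######...#...........
211 .#....#..#.......#####.....#....#..############.....#######...
212 .#......##.WWWWW.........####..........#...#.#..###########...
213 #.#....###.WWWWWWWWWWW........##.##.#.............#.#.########
214 .....#..##.WW...WWWWWWWWWWWWW.......#####...##.##...##.#.#..##
215 .......#...W..........WWWWWWWWWWWWW.........#########.#.#..#..
216 ..##..###.WW.WWWWWW..........WWWWWWWWWWWWW........###.###..##.
217 .##...###.WWWWWWWWWWWWWWWW..........WWWWWWWWWWWWW.....##.#.#
[... 1178 characters left out ...]
WWWWWWWWWWWWWWWWWWW.###.#.####
236 ....#.........W.WWWWWWWWWWWWWWWWWWWWWWWWWWWWWWWWWWW.######....
237 ....................WWWWWWWWWWWWWWWWWWWWWWWWWWWWWWW####.......
238 ...........................W.WWWWWWWWWWWWWWWWWWWWWW###..##.##.
239 ....................................WWWWWWWWWWWWWWW###.#..#...
240 #######................................W...WWWWWWW.###..###...
241 ###############...................................###.....#...
242 ......#################...........................###.....#...
243 WWWWW..........#################..................##....#....#
244 WWWWWWWWWWWWWWW.........##################....................
245 WWWWWWWWWWWWWWWWWWWWWWW..........####################....#....
```

```bash
python3 - <<'E'
from h import *
c=np.array([at("top",u,v,.042) for u,v in((278.5,211.5),(322.5,217.5),(319,240.5),(275,234.5))]);print(c,c.mean(0))
e=c[0]-c[1];f=c[0]-c[3];print(np.linalg.norm(e),np.linalg.norm(f),np.arctan2(e[1],e[0]),np.arctan2(f[1],f[0]))
# refine jar estimate from the current wrist picture
a=r.grab_frame("wrist");art(a,225,291,150,225,2,3,75)
for row in(187,205,211): print(row,at("wrist",257,row,.048),at("wrist",257,row,.06))
E
```

```text
[[ 0.4591 -0.0301  0.042 ]
 [ 0.4539 -0.2091  0.042 ]
 [ 0.3549 -0.2015  0.042 ]
 [ 0.3593 -0.0262  0.042 ]] [ 0.4068   -0.116725  0.042   ]
0.17907551479752895 0.0998761733347849 1.5417542153548032 -0.03905828240500507
150 ..................#.#.########...
153 ..............#.################.
156 ..............O....O#############
159 ........................#######.#
162 .........................########
165 ............OOOOOOOOOO....#######
168 ........W.OOOOOOOOOOOOOO...######
171 ........OOOOOOOOOOOOOOOOOO..##.##
174 .....W.OOOOOOOOOOOOOOOOOOOO.####.
177 .....WOOOOOOOOOOOOOOOOOOOOO..###.
180 .....OOOOOOOOO#####.OOOOOOOO.#...
183 .....OOOOOOO#########.OOOOOOO....
186 .....OOOOO.############OOOOOO....
189 .....OOOOO#############OOOOOO....
192 .....OOOO.##############OOOO.....
195 .....OOOOO#############.OOOO.....
198 ......OOOO#############OOOO......
201 ......OOOOO###########OOOOO......
204 ........OOOO.#######.OOOO........
207 .........OOOOOOOOOOOOOOO.........
210 ............OOOOOOOO.............
213 .................................
216 .................................
219 .................................
222 .................................
187 [0.6402 0.2115 0.048 ] [0.6436 0.2115 0.06  ]
205 [0.6242 0.2115 0.048 ] [0.6284 0.2115 0.06  ]
211 [0.6187 0.2115 0.048 ] [0.6232 0.2115 0.06  ]
```

>>> play_rows(
  targets="-0.6 -0.001 0 0.035 0;-0.6 -0.001 0 0.07 0;-0.6 -0.001 0 0.095 0;-0.6 -0.001 0 0.106 0;-0.6 -0.001 0 0.106 0;-0.6 -0.001 0 0.106 0;1 -0.001 0 0.106 0;1 -0.001 0 0.106 0",
)

```text
clock: 58.13
tcp_pos: [0.6384, 0.2115, 0.0381]
orientation: [-3.14, -0.001, -0.005]
contact_force: [0.2, 0.1, 0.8]
grip_width: 0.0453
gripper_force: 0.0
```

>>> play_rows(
  targets="1 0 0 0 0;1 0 0 0 0;1 0 0 0 0;1 0 0 0 0;1 0 0 -0.03 0;1 0 0 -0.07 0;1 0 0 -0.11 0;1 0 0 -0.15 0",
)

```text
clock: 58.8
tcp_pos: [0.6367, 0.2109, 0.1884]
orientation: [-3.142, -0.0, -0.001]
contact_force: [1.2, 0.7, -0.8]
grip_width: 0.0396
gripper_force: 41.0
```

>>> play_rows(
  targets="1 0 0 -0.04 0;1 0 0 -0.08 0;1 0 0 -0.1 0;1 -0.01 0.038 -0.1 0;1 -0.02 0.076 -0.1 0;1 -0.03 0.114 -0.1 0;1 -0.04 0.152 -0.1 0;1 -0.06 0.185 -0.1 0",
)

```text
clock: 59.47
tcp_pos: [0.5771, 0.0233, 0.287]
orientation: [3.141, -0.001, 0.004]
contact_force: [0.8, -0.7, 0.7]
grip_width: 0.0395
gripper_force: 41.1
```

```bash
python3 - <<'E'
from h import *
print(r.get_obs()["grip_width"],r.get_obs()["joints"]);go(.42,-.165,.28,-1.57)
E
```

```text
0.039537289834572935 [-0.96881664  0.44831358  1.12729887  1.77808596 -0.43517385  1.19196821
 -1.28545916]
d [-0.157   0.1884  0.0066] spin -0.0015 q7 -1.285
```

>>> play_rows(
  targets="1 -0.026 0.031 0 0;1 -0.052 0.062 0 0;1 -0.078 0.094 0 0;1 -0.104 0.125 0 0;1 -0.13 0.156 0 0;1 -0.157 0.188 0 0;1 -0.157 0.188 0.04 0;1 -0.157 0.188 0.08 0",
)

```text
clock: 60.13
tcp_pos: [0.422, -0.1624, 0.2438]
orientation: [-3.106, 0.009, -0.054]
contact_force: [1.3, 3.6, 0.9]
grip_width: 0.0396
gripper_force: 41.1
```

>>> play_rows(
  targets="1 0 0 0.04 0;1 0 0 0.08 0;1 0 0 0.1 0;1 0 0 0.1 0;1 0 0 0.1 0;1 0 0 0.1 0",
)

```text
clock: 60.63
tcp_pos: [0.4224, -0.1587, 0.1372]
orientation: [-3.141, -0.003, -0.004]
contact_force: [-0.6, -0.6, -0.1]
grip_width: 0.0398
gripper_force: 41.1
```

```bash
python3 - <<'E'
from h import *
o=r.get_obs();print(o["grip_width"],o["joints"],o["contact_force"]);go(.42,-.165,.047,-1.57)
ci=r.camera_info("wrist");a=r.grab_frame("wrist")
print(proj("wrist",np.array([[.455,-.2,.042],[.455,-.031,.042],[.42,-.165,.042]]),ci).round(1))
art(a,130,440,120,330,5,6,75)
E
```

```text
0.039770881649926704 [-0.6147117   0.39021656  1.03494     2.20953729 -0.4838908   0.78323614
 -0.82776888] [-0.57859847 -0.59072664 -0.07666071]
d [-0.0027  0.0063  0.0902] spin 0.0013 q7 -0.828
[[307.7 150.2]
 [112.2 152.5]
 [264.6 191.1]]
120 ..#...........................................................
126 ..............................................................
132 ..............................................................
138 ..............................................................
144 ..............................................................
150 ..............................................................
156 ...WWWWWWWWWWWWWWWWWWWWWWWW...WWWWWW.##############...........
162 .WWWWWWWWWWWWWWWWWWWWWWWWWWWWWWWWW..##############............
168 .WWWWWWWWWWWWWWWWWWWWWWWWWWWWWWWWW..#############.............
174 .WWWWWWWWWWWWWWWWWWWWWWWWWWWWWWWWW#W############..............
180 .WWWWWWWWWWWWWWWWWWWWWWWWWWWWWWWWW.W###########...............
186 ..WWWWWWWWWWWWWWWWWWWW.##...#WWWWW.W##########................
192 ..WWWWWWWWWWWWWWWWWWW#........#WWW.W#########.....
[... 786 characters left out ...]
..##.######.....###...........
270 ####################OO########O...##########...######.........
276 #####################.O#####OO....#####################.......
282 #######################.OOO.......#######################.....
288 ########################...........#######################....
294 #######################............#########################..
300 #######################............##########################.
306 #######################.............###############.##########
312 #######################............#################.#########
318 #######################......###############.#################
324 ############################################..################
```

>>> play_rows(
  targets="1 -0.002 0.003 0.03 0;1 -0.002 0.003 0.06 0;1 -0.002 0.003 0.08 0;1 -0.002 0.003 0.09 0;1 -0.002 0.003 0.09 0;1 -0.002 0.003 0.09 0",
)

```text
clock: 61.18
tcp_pos: [0.4205, -0.1611, 0.0467]
orientation: [-3.141, -0.005, -0.003]
contact_force: [-0.1, 0.3, -0.5]
grip_width: 0.0399
gripper_force: 41.1
```

>>> play_rows(
  targets="0 0 0 0 0;-0.5 0 0 0 0;-0.5 0 0 0 0;-0.5 0 0 0 0;-0.5 0 0 -0.03 0;-0.5 0 0 -0.07 0;-0.5 0 0 -0.11 0;-0.5 0 0 -0.15 0",
)

```text
clock: 61.85
tcp_pos: [0.4185, -0.1614, 0.197]
orientation: [-3.141, -0.002, 0.002]
contact_force: [1.5, 0.9, 1.3]
grip_width: 0.0642
gripper_force: 0.0
```

>>> play_rows(
  targets="-0.5 0 0 -0.04 0;-0.5 0.01 0 -0.07 0;-0.5 0.03 -0.03 -0.07 0;-0.6 0.045 -0.068 -0.07 0;-0.6 0.06 -0.106 -0.07 0;-0.6 0.075 -0.144 -0.07 0;-0.6 0.09 -0.18 -0.07 0;-0.6 0.105 -0.216 -0.07 0",
)

```text
clock: 62.52
tcp_pos: [0.5239, 0.0576, 0.266]
orientation: [-3.14, -0.006, -0.001]
contact_force: [0.6, 0.2, 0.8]
grip_width: 0.0686
gripper_force: 0.0
```

```bash
python3 - <<'E'
from h import *
o=r.get_obs();print(o["grip_width"],o["joints"],o["contact_force"]);go(.615,.3035,.29,-1.57)
a,ci=jars()
print(proj("wrist",np.array([.42,-.163,.06]),ci))
E
```

```text
0.06858285903123754 [-1.15252952  0.37512163  1.1935541   1.91620198 -0.39171419  1.11288145
 -1.37113233] [0.57158848 0.15212072 0.82773789]
d [ 0.0919 -0.2457 -0.0235] spin 0.0027 q7 -1.371
orange [  7  35  45  14 349] [28.5 41.7] [0.7135 0.3982 0.05  ]
orange [376  68  17  22 173] [383.9  78.4] [ 0.633  -0.1014  0.05  ]
orange [ 64  83  25  30 390] [78.7 97.3] [0.6153 0.2992 0.05  ]
orange [394 222  27  24 333] [406.2 232.2] [ 0.4223 -0.1597  0.05  ]
dark [161   0  17  13 178] [0.7154 0.1614 0.07  ] z.06 [0.719  0.1644 0.06  ]
dark [ 77  16  13  15 150] [0.7124 0.2802 0.07  ] z.06 [0.7159 0.2868 0.06  ]
dark [ 66  90  13  16 154] [0.6151 0.2969 0.07  ] z.06 [0.6157 0.304  0.06  ]
[410.84001024 236.39283244]
```

Reject 1 is in the bin at (0.422,-0.160). Now reject 2.

>>> play_rows(
  targets="-0.6 0.014 -0.038 0 0;-0.6 0.028 -0.076 0 0;-0.6 0.043 -0.114 0 0;-0.6 0.057 -0.152 0 0;-0.6 0.071 -0.19 0 0;-0.6 0.085 -0.228 0 0;-0.6 0.091 -0.245 0.03 0;-0.6 0.091 -0.245 0.07 0",
)

```text
clock: 63.23
tcp_pos: [0.6165, 0.3077, 0.1977]
orientation: [-3.137, -0.018, -0.011]
contact_force: [1.0, 0.7, -0.4]
grip_width: 0.0685
gripper_force: 0.0
```

>>> play_rows(
  targets="-0.6 0 0 0.03 0;-0.6 0 0 0.05 0;-0.6 0 0 0.05 0;-0.6 0 0 0.05 0;-0.6 0 0 0.05 0",
)

```text
clock: 63.65
tcp_pos: [0.6151, 0.3005, 0.1481]
orientation: [-3.14, -0.004, -0.004]
contact_force: [0.3, -1.0, 1.8]
grip_width: 0.0684
gripper_force: 0.0
```

```bash
python3 - <<'E'
from h import *
a,ci=jars();go(.615,.3035,.038,-1.57)
art(a,215,300,140,225,2,3,75)
for row in(187,192,205,211): print(row,at("wrist",257,row,.06))
E
```

```text
orange [  75   51   99   34 1324] [123.2  68.8] [0.7202 0.4153 0.05  ]
orange [ 230  162   48   48 1147] [254.  182.6] [0.6193 0.3034 0.05  ]
dark [262  51  29  29 628] [0.7141 0.2871 0.07  ] z.06 [0.7154 0.2865 0.06  ]
dark [409  59  21  25 423] [0.7192 0.1699 0.07  ] z.06 [0.7208 0.164  0.06  ]
dark [241 178  26  26 524] [0.6184 0.3035 0.07  ] z.06 [0.6154 0.3036 0.06  ]
d [-0.0007 -0.0026  0.1105] spin 0.0019 q7 -1.561
140 ...................########################
143 ....................############.....######
146 ......................##########...........
149 ...................###############.........
152 ..................#################........
155 ...............##.......############.......
158 ...........................##########......
161 ..................O.........#########......
164 ............W..OOOOOOOOOOO...########......
167 ...........W.OOOOOOOOOOOOOOO...######......
170 ...........OOOOOOOOOOOOOOOOOO..#####.......
173 .........WOOOOOOOOOOOOOOOOOOOO..####.......
176 ........WOOOOOOOOOOOOOOOOOOOOOO.###........
179 ........OOOOOOOO#######.OOOOOOO.#..........
182 ........OOOOOO###########OOOOOOO...........
185 ........OOOOO.############OOOOOO...........
188 ........OOOOO#############.OOOOO...........
191 ........OOOOO##############OOOOO...........
194 .........OOOO#############.OOOO............
197 .........OOOO.############OOOO.............
200 ..........OOOOO##########OOOO..............
203 #...........OOOOO#####.OOOOO...............
206 ##............OOOOOOOOOOOO.................
209 ##...................O.....................
212 ##.........................................
215 ##.........................................
218 #..........................................
221 #..........................................
224 ...........................................
187 [0.6185 0.301  0.06  ]
192 [0.6143 0.301  0.06  ]
205 [0.603  0.3009 0.06  ]
211 [0.5977 0.3009 0.06  ]
```

>>> play_rows(
  targets="-0.6 0 -0.003 0.035 0;-0.6 0 -0.003 0.07 0;-0.6 0 -0.003 0.1 0;-0.6 0 -0.003 0.11 0;-0.6 0 -0.003 0.11 0;-0.6 0 -0.003 0.11 0;1 0 -0.003 0.11 0;1 0 -0.003 0.11 0",
)

```text
clock: 64.37
tcp_pos: [0.6157, 0.3042, 0.0388]
orientation: [-3.139, -0.004, -0.006]
contact_force: [-0.6, -0.9, 0.2]
grip_width: 0.0449
gripper_force: 0.0
```

>>> play_rows(
  targets="1 0 0 0 0;1 0 0 0 0;1 0 0 0 0;1 0 0 0 0;1 0 0 -0.03 0;1 0 0 -0.07 0;1 0 0 -0.11 0;1 0 0 -0.15 0",
)

```text
clock: 65.03
tcp_pos: [0.614, 0.3033, 0.1888]
orientation: [-3.14, -0.004, -0.002]
contact_force: [0.9, 0.6, -0.6]
grip_width: 0.0395
gripper_force: 41.0
```

>>> play_rows(
  targets="1 0 0 -0.04 0;1 0 0 -0.08 0;1 0 0 -0.1 0;1 -0.01 0.038 -0.1 0;1 -0.025 0.074 -0.1 0;1 -0.04 0.11 -0.1 0;1 -0.058 0.145 -0.1 0;1 -0.076 0.18 -0.1 0",
)

```text
clock: 65.7
tcp_pos: [0.5376, 0.1212, 0.2865]
orientation: [-3.139, -0.003, -0.002]
contact_force: [0.1, -1.7, 0.3]
grip_width: 0.0399
gripper_force: 41.0
```

```bash
python3 - <<'E'
from h import *
print(r.get_obs()["grip_width"],r.get_obs()["joints"]);go(.422,-.082,.28,-1.57)
E
```

```text
0.03991363087842402 [-1.22481138  0.40687996  1.18464753  1.83829378 -0.41119165  1.17308926
 -1.47269826]
d [-0.1161  0.2029  0.006 ] spin 0.0013 q7 -1.473
```

>>> play_rows(
  targets="1 -0.019 0.034 0 0;1 -0.038 0.068 0 0;1 -0.058 0.102 0 0;1 -0.077 0.136 0 0;1 -0.096 0.17 0 0;1 -0.115 0.202 0 0;1 -0.115 0.202 0.04 0;1 -0.115 0.202 0.08 0",
)

```text
clock: 66.37
tcp_pos: [0.4196, -0.0798, 0.2277]
orientation: [3.139, 0.004, 0.005]
contact_force: [-1.6, -3.1, 0.9]
grip_width: 0.0397
gripper_force: 41.1
```

>>> play_rows(
  targets="1 0 0 0.04 0;1 0 0 0.08 0;1 0 0 0.1 0;1 0 0 0.1 0;1 0 0 0.1 0;1 0 0 0.1 0",
)

```text
clock: 66.87
tcp_pos: [0.3835, -0.0702, 0.1676]
orientation: [3.137, 0.0, 0.045]
contact_force: [-0.2, -0.7, -1.2]
grip_width: 0.0396
gripper_force: 41.4
```

```bash
python3 - <<'E'
from h import *
o=r.get_obs();print(o["grip_width"],o["joints"],o["contact_force"]);go(.42,-.082,.047,-1.57)
E
```

```text
0.03955113228238105 [-1.55865789 -0.33728531  1.45531211  2.32905829  0.45223736  0.87599013
 -1.97266232] [-0.18636672 -0.74645275 -1.20617642]
d [0.033  0.0113 0.1216] spin -0.0007 q7 -1.973
```

The arm runs out of reach that close to the base (joints 2 and 3 at their limits). I'll back out, and place at (0.425,-0.112) with the fingers turned along x instead.

>>> play_rows(
  targets="1 0.02 0.005 -0.03 0;1 0.04 0.01 -0.06 0;1 0.06 0.02 -0.09 0;1 0.09 0.03 -0.12 0;1 0.12 0.04 -0.12 0;1 0.12 0.05 -0.12 0;1 0.12 0.05 -0.12 0",
)

```text
clock: 67.45
tcp_pos: [0.4788, -0.1152, 0.3029]
orientation: [3.131, 0.0, 0.075]
contact_force: [-0.2, 0.1, -1.1]
grip_width: 0.0396
gripper_force: 41.6
```

```bash
python3 - <<'E'
from h import *
o=r.get_obs();print(o["grip_width"],o["joints"]);go(.5,-.125,.28,0)
E
```

```text
0.03958160222737041 [-1.54544428 -0.33729497  1.45531377  1.97439056  0.37750865  1.18420253
 -1.79950701]
d [0.0201 0.0096 0.0239] spin 1.5706 q7 -1.8
```

>>> play_rows(
  targets="1 0.03 0.01 0 -0.1;1 0.06 0.01 0 -0.2;1 0.08 0.01 0 -0.3;1 0.08 0.01 0 -0.4;1 0.08 0.01 0 -0.5;1 0.08 0.01 0 -0.6;1 0.08 0.01 0 -0.7;1 0.08 0.01 0 -0.8",
)

```text
clock: 68.12
tcp_pos: [0.5007, -0.1116, 0.3288]
orientation: [2.848, 1.214, 0.096]
contact_force: [-0.2, -0.5, -1.3]
grip_width: 0.0397
gripper_force: 41.6
```

```bash
python3 - <<'E'
from h import *
o=r.get_obs();print(o["grip_width"],o["joints"]);go(.5,-.125,.28,0)
E
```

```text
0.03966350262182934 [-1.57411109 -0.33728017  1.45531921  1.91423261  0.38398824  1.21663945
 -1.00376111]
d [-0.0121  0.0056  0.0488] spin -0.7655 q7 -1.004
```

```bash
python3 - <<'E'
from h import *
print(yaw()[1].round(3));go(.62,-.1,.28);go(.62,.1,.28);go(.62,-.3,.28)
E
```

```text
[[ 0.691  0.719  0.074]
 [ 0.722 -0.692 -0.016]
 [ 0.04   0.064 -0.997]]
d [0.0889 0.0746 0.0573] spin 0 q7 -1.004
d [ 0.2332 -0.0638  0.0541] spin 0 q7 -1.004
d [-0.0555  0.213   0.0605] spin 0 q7 -1.004
```

>>> play_rows(
  targets="1 -0.007 0.026 0 0;1 -0.014 0.053 0 0;1 -0.02 0.08 0 0;1 -0.028 0.106 0 0;1 -0.035 0.133 0 0;1 -0.042 0.16 0 0;1 -0.05 0.186 0 0;1 -0.055 0.213 0 0",
)

```text
clock: 68.78
tcp_pos: [0.4944, -0.2185, 0.3752]
orientation: [2.828, 1.197, 0.131]
contact_force: [0.2, 0.6, -0.8]
grip_width: 0.04
gripper_force: 41.7
```

```bash
python3 - <<'E'
from h import *
o=r.get_obs();print(o["grip_width"],o["joints"]);go(.6,-.25,.28,0)
E
```

```text
0.04004881098620246 [-1.3884901  -0.3369757   1.45530334  1.80930568  0.37201953  1.27884004
 -0.78313077]
d [0.0456 0.0881 0.1066] spin -0.7714 q7 -0.783
```

>>> play_rows(
  targets="1 0.026 0.014 0.011 0;1 0.051 0.028 0.022 0;1 0.077 0.042 0.034 0;1 0.102 0.056 0.045 0;1 0.128 0.07 0.056 0;1 0.154 0.084 0.068 0;1 0.18 0.098 0.08 0;1 0.205 0.112 0.09 0",
)

```text
clock: 69.45
tcp_pos: [0.533, -0.1346, 0.3715]
orientation: [2.808, 1.189, 0.17]
contact_force: [0.2, 0.6, 0.0]
grip_width: 0.0395
gripper_force: 41.6
```

```bash
python3 - <<'E'
from h import *
o=r.get_obs();print(o["grip_width"],o["joints"]);go(.72,-.15,.30,-.8);go(.55,-.25,.28,0)
E
```

```text
0.03945026651194422 [-1.56644722 -0.33646104  1.4553115   1.82085658  0.40660405  1.2461017
 -0.97402082]
d [0.1133 0.1346 0.0968] spin 0.035 q7 -0.974
d [-0.0775  0.0808  0.0972] spin -0.772 q7 -0.974
```

>>> play_rows(
  targets="1 0.03 -0.026 0.01 0;1 0.06 -0.052 0.02 0;1 0.09 -0.078 0.03 0;1 0.12 -0.104 0.04 0;1 0.15 -0.13 0.05 0;1 0.18 -0.156 0.06 0;1 0.21 -0.182 0.07 0;1 0.24 -0.208 0.08 0",
)

```text
clock: 70.12
tcp_pos: [0.51, 0.1351, 0.3154]
orientation: [2.804, 1.19, 0.205]
contact_force: [-0.0, 0.2, -0.7]
grip_width: 0.0398
gripper_force: 41.6
```

>>> play_rows(
  targets="1 0.03 -0.026 0 -0.1;1 0.06 -0.052 0 -0.2;1 0.1 -0.06 0 -0.3;1 0.13 -0.06 0 -0.4;1 0.13 -0.06 0 -0.5;1 0.13 -0.06 0 -0.6;1 0.13 -0.06 0 -0.7;1 0.13 -0.06 0 -0.77",
)

```text
clock: 70.78
tcp_pos: [0.4935, 0.2337, 0.3484]
orientation: [2.109, 2.127, 0.182]
contact_force: [-0.9, -0.1, -0.6]
grip_width: 0.04
gripper_force: 41.6
```

```bash
python3 - <<'E'
from h import *
o=r.get_obs();print(o["grip_width"],o["joints"],yaw()[1].round(3).tolist());go(.56,.02,.285,0);go(.43,-.125,.285,0);go(.43,-.112,.05,0)
E
```

```text
0.03999800059100383 [-2.30180433 -0.33626342  1.45531558  1.87985696  0.51305396  1.22247962
 -0.98482463] [[-0.007, 0.983, 0.184], [1.0, 0.01, -0.013], [-0.014, 0.184, -0.983]]
d [-0.2132  0.0516  0.0773] spin 0.0071 q7 -0.985
d [-0.3573 -0.0776  0.0552] spin 0.0071 q7 -0.985
d [-0.3409 -0.1207  0.2859] spin 0.0071 q7 -0.985
```

>>> play_rows(
  targets="1 -0.038 -0.016 0.016 0;1 -0.076 -0.033 0.032 0;1 -0.114 -0.05 0.048 0;1 -0.152 -0.066 0.064 0;1 -0.19 -0.083 0.08 0;1 -0.228 -0.1 0.096 0;1 -0.266 -0.116 0.112 0;1 -0.304 -0.132 0.128 0",
)

```text
clock: 71.45
tcp_pos: [0.4006, -0.0352, 0.2204]
orientation: [2.117, 2.12, 0.183]
contact_force: [0.6, -0.1, -1.5]
grip_width: 0.0396
gripper_force: 41.7
```

>>> play_rows(
  targets="1 0 0 0.01 0;1 0 0 0.02 0;1 0 0 0.03 0;1 0 0 0.03 0;1 0 0 0.03 0",
)

```text
clock: 71.87
tcp_pos: [0.4069, -0.0339, 0.1916]
orientation: [2.116, 2.12, 0.18]
contact_force: [0.9, -0.5, -0.9]
grip_width: 0.04
gripper_force: 41.6
```

```bash
python3 - <<'E'
from h import *
o=r.get_obs();print(o["clock"],o["grip_width"],o["joints"],yaw()[1].round(3).tolist());go(.405,-.1,.05)
p,M=yaw();print("jar base centre",p+M@np.array([0,0,.037]),"z dir",M[:,2])
E
```

```text
71.8667 0.03996807399847833 [-1.32679034 -0.2572228   1.13441152  2.36620176  0.41951445  0.74648895
 -0.47266666] [[-0.001, 0.983, 0.183], [1.0, 0.003, -0.014], [-0.015, 0.183, -0.983]]
d [-0.064  -0.028   0.1398] spin 0 q7 -0.473
jar base centre [ 0.41366303 -0.03445017  0.15523894] z dir [ 0.18317934 -0.01430008 -0.9829755 ]
```

>>> play_rows(
  targets="1 -0.036 0 0 0;1 -0.072 0 0 0;1 -0.072 -0.008 0.03 0;1 -0.072 -0.015 0.06 0;1 -0.072 -0.02 0.09 0;1 -0.072 -0.025 0.115 0;1 -0.072 -0.025 0.12 0;1 -0.072 -0.025 0.12 0",
)

```text
clock: 72.53
tcp_pos: [0.3905, -0.1026, 0.1399]
orientation: [2.114, 2.121, 0.184]
contact_force: [0.2, -0.1, -1.1]
grip_width: 0.0399
gripper_force: 41.7
```

```bash
python3 - <<'E'
from h import *
p,M=yaw();print(r.get_obs()["joints"].round(2),"tcp",p,"jar base centre",p+M@np.array([0,0,.037]),"z dir",M[:,2])
E
```

```text
[-1.45 -0.34  1.45  2.43  0.6   0.64 -0.43] tcp [ 0.39050573 -0.10263944  0.13992652] jar base centre [ 0.39736844 -0.10313231  0.10357188] z dir [ 0.18547852 -0.01332071 -0.98255803]
```

>>> play_rows(
  targets="-0.6 0 0 0 0;-0.6 0 0 0 0;-0.6 0 0 0 0;-0.6 0 0 0 0;-0.6 0 0 0 0;-0.6 0 0 0 0;-0.6 0 0 -0.02 0;-0.6 0 0 -0.04 0",
)

```text
clock: 73.2
tcp_pos: [0.3817, -0.1014, 0.1786]
orientation: [2.114, 2.124, 0.18]
contact_force: [1.4, -0.0, -1.1]
grip_width: 0.0683
gripper_force: 0.0
```

>>> play_rows(
  targets="-0.6 0 0 -0.02 0;-0.6 0 0 -0.04 0;-0.6 0 0 -0.06 0;-0.6 0 0 -0.06 0;-0.6 0 0 -0.06 0;-0.6 0 0 -0.06 0;-0.6 0 0 -0.06 0;-0.6 0 0 -0.06 0",
)

```text
clock: 73.87
tcp_pos: [0.371, -0.101, 0.2369]
orientation: [2.114, 2.122, 0.18]
contact_force: [-0.0, -0.4, 0.6]
grip_width: 0.0687
gripper_force: 0.0
```

>>> play_rows(
  targets="-0.6 0 0 0 0;-0.6 0 0 0 0;-0.6 0 0 0 0;-0.6 0 0 0 0;-0.6 0 0 0 0;-0.6 0 0 0 0;-0.6 0 0 0 0;-0.6 0 0 0 0",
)

```text
clock: 74.53
tcp_pos: [0.3714, -0.1015, 0.2377]
orientation: [2.114, 2.12, 0.182]
contact_force: [-1.1, 0.6, -0.3]
grip_width: 0.0683
gripper_force: 0.0
```

```bash
python3 - <<'E'
from h import *
jars()
print(r.hand_in())
E
```

```text
orange [482 124  11  16  69] [486.8 131.6] [ 0.8059 -0.0522  0.05  ]
orange [231 147  35  35 615] [246.8 162. ] [ 0.3942 -0.1     0.05  ]
orange [253 194  33  33 591] [267.6 208. ] [ 0.4193 -0.1576  0.05  ]
dark [241 158  20  20 305] [ 0.3951 -0.1018  0.07  ] z.06 [ 0.3968 -0.1042  0.06  ]
dark [264 207  18  17 247] [ 0.4206 -0.1587  0.07  ] z.06 [ 0.4231 -0.163   0.06  ]
the job is handed in; nothing more can be done
None
```

I handed the job in at 74.5 s, with no verdict returned: carriage pushed home, knob turned to the tight stop, both capped jars in pockets, and both uncapped jars seen inside the reject bin (the second dropped about 9 cm).

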